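# Scrub the beakers and put them away in the latched drying cabinet

## Task

First lift the latch bar, swing the drying cabinet's gate wide open and draw the rack right out. Then scrub the beakers that are there, cleanest first so that dirt is not carried over (blue, then green, then orange): in each, push the bottle brush down to the bottom, draw it up to half height or more and push it down to the bottom again. Finally have the brush hanging in its stand again and all beakers standing upright on the rack, the rack pushed fully home and the gate shut with its latch bar dropped in the catch; do not shift the tip box and the two cartons beside the work.

Things in the scene. Friction and masses are not known exactly. Their poses are not given: they have to be found in the camera images.
- drying_cabinet: low white cabinet fixed to the worktop, 170 deep (x) x 240 wide (y) x 128 mm high, with a clear fixed roof over its rear 125 mm and a gate across its open front. Origin: centre of its underside; its front faces its own -x, z up. Seen from the front, gate hinge at the right (own y = -122 mm), latch catch at the left (own y = +120 to +150 mm)
- gate (a joint): gate angle in rad: 0 shut, grows as its free (left, own +y) end swings out towards the robot, up to 1.9; an easy hinge with slight friction, stays where it is left. The gate is 240 mm long, 10 mm thick, its top edge at 112 mm. The rack can only come out past it when it is open about 1.5 rad or more
- gate_hinge (a point): point on the gate's vertical hinge axis, at the height of the gate's top edge (112 mm); its axes turn with the gate: y along the gate to its free end, -x out of its outer face, z up
- latch_bar (a joint): angle in rad of the gravity latch bar: 0 lying level in its catch, grows as it is lifted, up to 0.6; it falls back to 0 by its own weight (about 0.06 Nm). It needs about 0.12 rad to clear the catch. When the gate is swung shut the bar rides up the catch's sloping nose (which reaches 65 mm out in front of the shut bar) and drops in by itself if the gate is pushed (a finger pressed on the pin holds it back a little by friction); it may also be held up and lowered
- latch_pin (a point): grip point on the latch bar's upright red pin, 12 mm diameter, standing up from the bar to a height of 175 mm; this point is 20 mm below its top and 155 mm above the worktop with the bar down, 207 mm along the gate from the hinge and 14 mm in front of the hinge axis. The bar's own level pivot (axis square to the gate) is 75 mm nearer the hinge and 55 mm lower, so on lifting the pin moves up and a little towards the hinge
- rack (a joint): how far the rack is drawn out of the cabinet's front, in m: 0 fully home, 0.15 at its stop; slides with about 1 N of friction, stays where left
- rack_post (a point): grip point on the rack's upright black pull post, 14 mm diameter, top 105 mm above the worktop, this point at 90 mm; it stands in the middle of the rack's front edge, 82 mm in front of rack_floor
- rack_floor (a point): the sliding aluminium rack's loading place: point on its floor, 16 mm above the worktop, in the middle of the room for the beakers; x, y, z as the cabinet's own axes. The floor reaches 58 mm to +x, 104 mm to each side (y) and 91 mm to -x (there stands the pull post); a rim 10 mm high runs round it. Three beakers fit side by side along y, 70 mm apart
- brush: loose long bottle brush, 201 mm long, 90 g, hanging upright in its stand; origin at the tip (bottom) of the bristles, z up along its axis
- brush_tip (a point): bottom end of the brush's white bristle head (rigid, 26 mm diameter, 60 mm long); z up along the brush
- brush_grip (a point): grip point on the brush's blue handle, 20 mm diameter, 170 mm above the brush tip on its axis; the handle runs from 121 to 201 mm above the tip. The collar (48 mm diameter) by which it hangs has its underside 115 mm above the tip; a 28 mm hub, 10 mm deep, is under it
- brush_stand: brush stand fixed to the worktop: round grey base 90 mm diameter, a thin post on its +x side and a ring on top; origin at the centre of its underside
- stand_ring (a point): centre of the top face of the stand's ring, 125 mm above the worktop; the ring's opening is 38 mm, its outside 60 mm; the brush hangs through it, collar on the ring, its tip 10 mm above the worktop
- tip_box: bystander: tip box with blue lid, 92x122x67 mm, loose, origin under its centre
- teal_box: bystander: teal and white carton, 95x125x48 mm, loose, origin under its centre
- white_box: bystander: flat white carton, 90x125x27 mm, loose, origin under its centre
- blue_beaker_mid (a point): centre (half-way up, on the axis) of the blue beaker: a loose, rigid blue plastic beaker with straight walls, open at the top, 55 mm outside diameter, 85 mm high, walls 4 mm (47 mm inside diameter), inner floor 5 mm above its foot, 120 g; z up along its axis. It stands upright on the worktop at first. May be absent
- blue_beaker: the blue beaker itself: origin at the centre of its foot, 42.5 mm below its _mid point. May be absent
- green_beaker_mid (a point): centre (half-way up, on the axis) of the green beaker: a loose, rigid green plastic beaker with straight walls, open at the top, 55 mm outside diameter, 85 mm high, walls 4 mm (47 mm inside diameter), inner floor 5 mm above its foot, 120 g; z up along its axis. It stands upright on the worktop at first. May be absent
- green_beaker: the green beaker itself: origin at the centre of its foot, 42.5 mm below its _mid point. May be absent
- orange_beaker_mid (a point): centre (half-way up, on the axis) of the orange beaker: a loose, rigid orange plastic beaker with straight walls, open at the top, 55 mm outside diameter, 85 mm high, walls 4 mm (47 mm inside diameter), inner floor 5 mm above its foot, 120 g; z up along its axis. It stands upright on the worktop at first. May be absent
- orange_beaker: the orange beaker itself: origin at the centre of its foot, 42.5 mm below its _mid point. May be absent

How it is judged:
By the outcome, as a careful person would: the job done as asked, in the order asked, and still so for the second after the job is handed in, with the robot touching nothing.
Of blue_beaker, green_beaker, orange_beaker only 1 to 3 are there at a start; the rules pass over those that are not, and their reading is None.
At some moment in a run one of blue_beaker, green_beaker, orange_beaker may be knocked a few centimetres aside while the robot is not near it.
It also fails if it takes over 210 s, if anything falls off the work surface, if the arm or the gripper's body presses on something with over 40 N, if the wrist force passes 120 N, or if a joint passes its speed limit or range.

## Robot

A 6-joint arm with a two-finger parallel gripper is mounted at the origin on a cart in front of the work surface, level with it; the furniture and walls round the work are solid. World frame = base frame: x ahead of the robot, y to its left, z up, the work surface at z = 0. Lengths are in m, angles in rad, forces in N, time in s.
With the tool pointing down it reaches from about 0.325 to 0.925 m from the base axis. Payload 3.1 kg.
Tool frame: the origin (TCP) lies at the very end of the fingers, on their centre line; the grasp point (between the pads) lies 19 mm behind it (manip.grip_point_offset is the distance from the TCP to the grasp point, in m); z points along the fingers, x is the direction in which the jaws open and shut, and the axes are right-handed (so a half turn about z gives the same grasp; the last joint's range is limited). The gripper opens to 85 mm and grips with 20 to 120 N. Pads are 22 mm wide; open, the fingers measure 114 mm over their backs; the gripper's body (76 mm by 85 mm) begins 54 mm behind the grasp point. The pads swing forward as they close: fully open they stand 13 mm farther back than shut.
Start: joints at [-1.357, 0.217, 1.613, -0, 1.311, -0.112], TCP at [0.2, -0.592, 0.231] pointing down, gripper open.
Joint ranges: [-2.75, 2.75], [-0.78, 2.1], [0.31, 2.55], [-1.13, 4.27], [0.13, 2.63], [-2.58, 2.58]. Speed limits (rad/s): [2.79, 2.79, 3.14, 3.14, 3.14, 3.14].

## Interface

Orientations are given as a rotation vector (axis times angle).
In Python, from rig import get_obs, vision, job, manip gives the robot as it stands. The module is installed in compiled form; this text tells all that it offers.
- The arm moves only by the tool play_rows, never from a script. Its argument "steps" is a list of rows, each a list of 3 entries, a list of its own where there are three numbers: the shift along the tool's x, y, z normalised to -1 to 1, where 1 is 0.75 m, then the turn, a rotation vector about the tool's x, y, z normalised to -1 to 1, where 1 is 45 degrees, then the finger opening in mm, from 0 to 85.4. In form: [[[dx, dy, dz], [rx, ry, rz], jaw], ...]. A call has 1 to 12 rows; each row is the pose to reach, as a shift and turn from the pose measured when the call began, along the tool's axes at that moment; what a row does not reach only later rows make up. A row lasts 1/12 s, in which the tool goes at most 41.7 mm and 7.16 degrees, less where a joint would pass 70% of its speed; a pose out of reach is approached as far as the arm can. A call with a number of a shift or a turn outside -1 to 1 is refused whole. A call with a gripper value outside its range is refused whole. The fingers move at their own pace and stop on an object; the grip force is fixed at half the most. Time passes only in rows, so rows that repeat a pose let the fingers close. It gives the time, the measured TCP pose, the force and the opening at its end, in the units of the state.
- get_obs(): the state, without advancing time (a new reading comes with each control period).
- vision.snapshot(name): name is "scene" or "top" or "wrist"; returns (picture, depth): 420x560x3 uint8, red, green, blue; 420x560 float32, m along the optical axis (not along the pixel's ray), 0 where there is no reading.
- vision.camera_model(name): a dict with "vfov" (degrees; the focal length in pixels is half the picture's height over the tangent of half this angle, whatever the lens; pixels are square), "cx", "cy" (the principal point, pixels), "eye" and "orientation" of the camera in the world; the wrist camera has in their place "mount" (4x4, takes a point from camera to tool coordinates, whose origin is the TCP and whose axes are the tool frame's). Camera axes: x right, y up, looking along -z (the intrinsics and any distortion apply to the point x, -y, -z); pixel columns grow to the right and rows downward; lengths in m; the calibration is good to about 2 mm. A picture is of the moment at which its call begins: read the wrist's pose just before it. camera_model takes no time and is no camera call.
- job.close_job(): hands the job in, once; it reports no verdict.
The state is a dict: "time_s": time; "q": joint angles; "dq": joint speeds; "joint_efforts": joint torques, N m; "ee_pos": TCP position; "tcp_rot": TCP orientation; "force": force on the tool from outside, world axes, zero at the start; "moment": the same for the moment, N m; "finger_gap": finger opening in m.
Only numpy, scipy, OpenCV 4.12 (cv2) and the standard library are available. Lean on these libraries where they do the work, as an engineer would, in place of code of your own. Each camera call takes 0.05 s, during which the arm holds its last target. There are 200 camera calls.

## Working session

There is one attempt and no reset: what is moved stays moved. The work goes in short steps, Python scripts to look and compute and a tool call to move; the robot and the scene stay as the last step left them, time stands still between calls to the robot, and variables do not carry over. Pictures are saved under pics/ and viewed, about 12 in all and at most 16, crops included, and the job is handed in when it is done.

Besides the shell and the picture viewer there is one more tool, called after "Call:" in YAML: its name, and indented under it one key for each argument. play_rows: Moves the arm, as the interface text tells. Scaled input: -1 to 1 covers 0.75 m each way for a shift and 45 degrees each way for a turn. Its arguments: {"type":"object","properties":{"steps":{"type":"array"}},"required":["steps"]}

```bash
mkdir -p pics; ls; cat > h.py <<'E'
import numpy as np, cv2
from scipy.spatial.transform import Rotation as R
from rig import get_obs, vision, job, manip
def cam(name,obs=None):
    c=vision.camera_model(name); f=210/np.tan(np.radians(c["vfov"])/2)
    if "mount" in c:
        o=obs; T=np.eye(4);T[:3,:3]=R.from_rotvec(o["tcp_rot"]).as_matrix();T[:3,3]=o["ee_pos"]
        M=T@np.array(c["mount"])
        return f,c,M[:3,3],M[:3,:3]
    q=np.array(c["orientation"],float)
    Rm=q if q.shape==(3,3) else (R.from_rotvec(q).as_matrix() if q.size==3 else R.from_quat(q).as_matrix())
    return f,c,np.array(c["eye"],float),Rm
def ray(C,u,v):
    f,c,e,Rm=C
    u=np.asarray(u,float);v=np.asarray(v,float)
    d=np.stack([(u-c["cx"])/f,-(v-c["cy"])/f,-np.ones_like(u)],-1)
    return e,d@Rm.T
def onplane(C,u,v,z):
    e,d=ray(C,u,v); t=(z-e[2])/d[...,2]
    return e+d*t[...,None]
def cloud(C,D):
    v,u=np.mgrid[0:420,0:560]; e,d=ray(C,u,v); return e+d*D[...,None]
def snap(name,save=None):
    o=get_obs(); p,D=vision.snapshot(name); 
    if save: cv2.imwrite("pics/"+save,p[:,:,::-1])
    return p,D,cam(name,o)
E
python3 - <<'E'
from h import *
for n in ("scene","top","wrist"):
    print(n,vision.camera_model(n))
    p,D,C=snap(n,n+"0.png"); np.savez(n+"0.npz",p=p,D=D,P=cloud(C,D))
print(get_obs(), manip.grip_point_offset)
E
```

```text
pics
scene {'vfov': 48.14041573885778, 'cx': 279.5449639824048, 'cy': 211.43714617264774, 'eye': array([-0.48869227, -1.00391608,  0.75370575]), 'orientation': array([ 1.10159172, -0.45563451, -0.68744938])}
top {'vfov': 49.25814711591882, 'cx': 286.2731192546426, 'cy': 207.79136015326284, 'eye': array([0.20907235, 0.07548156, 1.89808271]), 'orientation': array([ 0.14508595, -0.16746416, -1.56909576])}
wrist {'vfov': 66.69338824390303, 'cx': 285.252332943668, 'cy': 206.2629363741803, 'mount': array([[ 9.99999561e-01,  7.00802767e-06,  9.36556730e-04,
         1.08260401e-03],
       [ 3.03708564e-04, -9.48363446e-01, -3.17185563e-01,
        -8.14368053e-02],
       [ 8.85973323e-04,  3.17185708e-01, -9.48363033e-01,
        -1.41200996e-01],
       [ 0.00000000e+00,  0.00000000e+00,  0.00000000e+00,
         1.00000000e+00]])}
{'time_s': 0.15, 'q': array([-1.35719786e+00,  2.17625867e-01,  1.61459452e+00,  9.09707394e-06,
        1.31134893e+00, -1.12219638e-01]), 'dq': array([-0.00019974, -0.0038952 , -0.00489033, -0.00135891,  0.00118754,
        0.00153315]), 'joint_efforts': array([-4.27780960e-04, -3.97450304e+01, -3.04416060e+01, -8.61622061e-05,
        5.85236441e-03, -1.40805827e-05]), 'ee_pos': array([ 0.19992547, -0.59147367,  0.23022522]), 'tcp_rot': array([-2.55123842e+00,  1.83096057e+00,  2.29371571e-03]), 'force': array([-1.0823145 ,  0.98266078, -0.17108587]), 'moment': array([ 0.01018123, -0.00945345,  0.01153832]), 'finger_gap': 0.08583247547149367} 0.0187
```

View pics/top0.png

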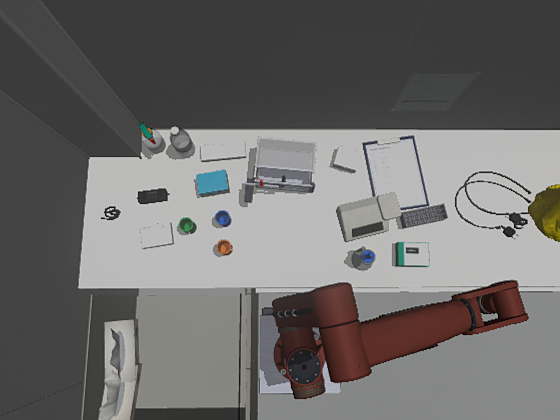

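View pics/scene0.png

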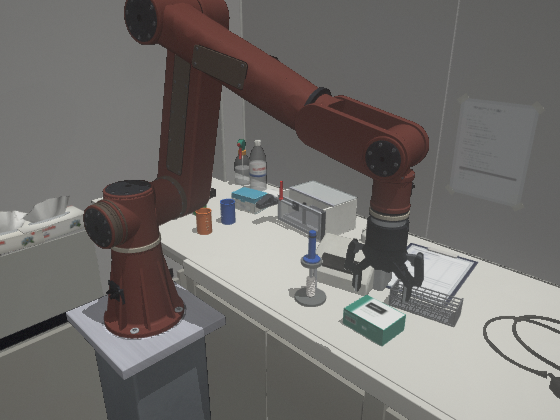

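Top view: beakers at green (187,226), blue (223,218), orange (224,247); cabinet around (282,165) with red pin (262,183) and post (283,179); brush in its stand at (364,257); boxes at (213,183), (157,236) and (411,254). All three beakers are present.

```bash
python3 - <<'E'
from h import *
z=np.load("top0.npz");p=z["p"];P=z["P"]; C=cam("top")
hsv=cv2.cvtColor(p,cv2.COLOR_RGB2HSV)
def m(n,box,lo,hi,zr):
    M=cv2.inRange(hsv,np.array(lo),np.array(hi))>0
    B=np.zeros_like(M);B[box[1]:box[3],box[0]:box[2]]=1
    M&=B&(P[...,2]>zr[0])&(P[...,2]<zr[1])
    v,u=np.where(M); 
    if len(u)==0: print(n,"none");return
    Q=P[M]; (cx,cy),r=cv2.minEnclosingCircle(np.c_[u,v].astype(np.float32))
    print(n,len(u),"med",np.median(Q,0).round(3),"rng",Q.min(0).round(3),Q.max(0).round(3),"circ",round(cx,1),round(cy,1),round(r,1),"rim-plane",onplane(C,cx,cy,zr[1]-.007).round(4))
m("green",(170,210,205,240),(40,80,30),(85,255,255),(.07,.092))
m("blue",(210,205,236,232),(100,80,30),(130,255,255),(.07,.092))
m("orange",(212,235,238,260),(3,80,30),(20,255,255),(.07,.092))
m("pin",(254,172,270,192),(0,100,60),(8,255,255),(.1,.19))
m("post",(275,170,292,188),(0,0,0),(180,255,60),(.05,.12))
m("brush",(345,240,380,270),(100,100,60),(130,255,255),(.17,.22))
for n,b in (("tip",(190,165,235,200)),("white",(135,218,178,252)),("teal",(388,236,436,270))):
    s=P[b[1]:b[3],b[0]:b[2]].reshape(-1,3); s=s[(s[:,2]>.018)]
    zt=np.percentile(s[:,2],80); s=s[abs(s[:,2]-zt)<.008]; print(n,zt.round(3),cv2.minAreaRect(s[:,:2].astype(np.float32)))
# cabinet roof/walls: points above .10
b=P[125:205,240:325].reshape(-1,3); s=b[(b[:,2]>.119)&(b[:,2]<.138)]
print("cab",len(s),s.min(0),s.max(0),cv2.minAreaRect(s[:,:2].astype(np.float32)))
s=b[(b[:,2]>.102)&(b[:,2]<.119)];print("gate",len(s),s.min(0),s.max(0),cv2.minAreaRect(s[:,:2].astype(np.float32)))
im=cv2.resize(p[120:270,130:430],None,fx=2.6,fy=2.6,interpolation=cv2.INTER_CUBIC);cv2.imwrite("pics/topc.png",im[:,:,::-1])
E
```

```text
green 48 med [0.511 0.457 0.083] rng [0.485 0.425 0.07 ] [0.535 0.479 0.092] circ 185.7 224.1 7.0 rim-plane [0.5092 0.4511 0.085 ]
blue 62 med [0.542 0.309 0.085] rng [0.512 0.279 0.071] [0.567 0.335 0.092] circ 222.0 217.0 7.2 rim-plane [0.5377 0.3069 0.085 ]
orange 60 med [0.423 0.301 0.085] rng [0.392 0.272 0.07 ] [0.449 0.324 0.092] circ 223.5 246.0 7.2 rim-plane [0.4207 0.2983 0.085 ]
pin 19 med [0.664 0.148 0.126] rng [0.657 0.142 0.103] [0.671 0.154 0.177] circ 261.0 183.0 3.2 rim-plane [0.6526 0.147  0.183 ]
post 23 med [0.694 0.061 0.098] rng [0.66  0.057 0.057] [0.704 0.09  0.113] circ 280.7 180.7 5.7 rim-plane [0.6801 0.0707 0.113 ]
brush 23 med [ 0.374 -0.262  0.211] rng [ 0.364 -0.272  0.2  ] [ 0.383 -0.255  0.217] circ 371.4 254.3 2.7 rim-plane [ 0.373  -0.2624  0.213 ]
tip 0.07 ((0.6899083852767944, 0.3538164496421814), (0.08598080277442932, 0.12207739800214767), 10.25938892364502)
white 0.031 ((0.4764293432235718, 0.5826373100280762), (0.09126745164394379, 0.1254514753818512), 9.511454582214355)
teal 0.052 ((0.39189621806144714, -0.46403372287750244), (0.126345694065094, 0.09410855919122696), 89.19532012939453)
cab 1763 [ 0.660243   -0.07345455  0.11900797] [0.86276503 0.1780274  0.13793   ] ((0.7567644119262695, 0.05337439477443695), (0.24374036490917206, 0.19875599443912506), 86.23534393310547)
gate 360 [ 0.62750537 -0.06700618  0.1020118 ] [0.8591311  0.21480157 0.1189886 ] ((0.7444524168968201, 0.07502849400043488), (0.2306067943572998, 0.28189387917518616), 0.7849112153053284)
```

View pics/topc.png

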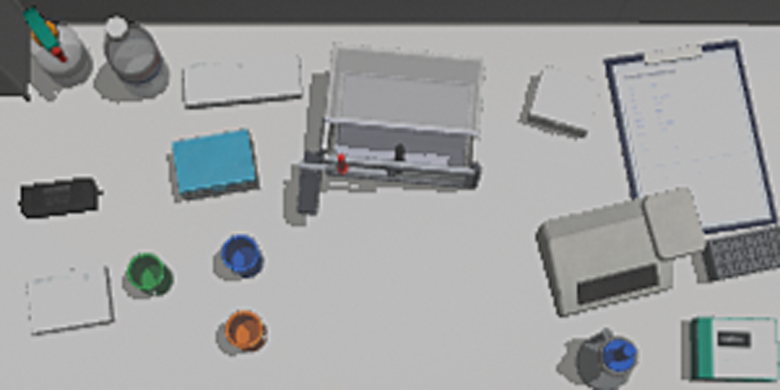

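Crop shows the cabinet front, with its right end nearer the robot by about 4–5° of yaw. The red pin is at (341,163), the post at (400,152), and the beakers, brush and three bystander boxes are clear. Next I move to a wrist view above the cabinet front.

Call:
play_rows:
  steps:
    - [[0, 0, -0.11], [0, 0, 0], 85]
    - [[0, 0, -0.15], [0, 0, 0], 85]
    - [[-0.653, -0.868, -0.15], [0, 0, -1], 85]
    - [[-0.653, -0.868, -0.15], [0, 0, -1], 85]
    - [[-0.653, -0.868, -0.15], [0, 0, -1], 85]
    - [[-0.653, -0.868, -0.15], [0, 0, -1], 85]
    - [[-0.653, -0.868, -0.15], [0, 0, -1], 85]
    - [[-0.653, -0.868, -0.15], [0, 0, -1], 85]
    - [[-0.653, -0.868, -0.15], [0, 0, -1], 85]
    - [[-0.653, -0.868, -0.15], [0, 0, -1], 85]
    - [[-0.653, -0.868, -0.15], [0, 0, -1], 85]
    - [[-0.653, -0.868, -0.15], [0, 0, -1], 85]

```text
time_s: 1.15
ee_pos: [0.4356, -0.2461, 0.3294]
tcp_rot: [-3.057, 0.716, 0.001]
force: [0.4, -0.2, 0.5]
finger_gap: 0.0848
```

```bash
cat >> h.py <<'E'
def to(x,y,z,yaw=None):
    "print normalised row numbers from the present pose to world TCP x,y,z, pointing down, tool x at world yaw (deg)"
    o=get_obs(); A=R.from_rotvec(o["tcp_rot"]); s=A.inv().apply(np.array([x,y,z])-o["ee_pos"])/.75
    if yaw is None: r=np.zeros(3)
    else: r=(A.inv()*R.from_euler("z",yaw,degrees=True)*R.from_euler("x",180,degrees=True)).as_rotvec()/(np.pi/4)
    print((x,y,z,yaw),"->",s.round(4).tolist(),r.round(3).tolist())
def st():
    o=get_obs(); m=R.from_rotvec(o["tcp_rot"]).as_matrix()
    print("t",round(o["time_s"],2),"tcp",o["ee_pos"].round(4),"yaw",round(float(np.degrees(np.arctan2(m[1,0],m[0,0]))),1),"z",m[:,2].round(3),"F",o["force"].round(1),"gap",round(o["finger_gap"],4))
E
python3 -c "
from h import *
st(); to(.66,.08,.33,-5)"
```

```text
t 1.15 tcp [ 0.4356 -0.2461  0.3294] yaw -26.3 z [-0.     0.002 -1.   ] F [ 0.4 -0.2  0.5] gap 0.0848
(0.66, 0.08, 0.33, -5) -> [0.0751, -0.5224, -0.0001] [-0.002, 0.001, -0.474]
```

Call:
play_rows:
  steps:
    - [[0.075, -0.522, 0], [-0.002, 0.001, -0.474], 85]
    - [[0.075, -0.522, 0], [-0.002, 0.001, -0.474], 85]
    - [[0.075, -0.522, 0], [-0.002, 0.001, -0.474], 85]
    - [[0.075, -0.522, 0], [-0.002, 0.001, -0.474], 85]
    - [[0.075, -0.522, 0], [-0.002, 0.001, -0.474], 85]
    - [[0.075, -0.522, 0], [-0.002, 0.001, -0.474], 85]
    - [[0.075, -0.522, 0], [-0.002, 0.001, -0.474], 85]
    - [[0.075, -0.522, 0], [-0.002, 0.001, -0.474], 85]
    - [[0.075, -0.522, 0], [-0.002, 0.001, -0.474], 85]
    - [[0.075, -0.522, 0], [-0.002, 0.001, -0.474], 85]
    - [[0.075, -0.522, 0], [-0.002, 0.001, -0.474], 85]
    - [[0.075, -0.522, 0], [-0.002, 0.001, -0.474], 85]

```text
time_s: 2.15
ee_pos: [0.6597, 0.081, 0.3288]
tcp_rot: [3.138, -0.134, -0.003]
force: [0.2, -0.6, -0.1]
finger_gap: 0.0852
```

```bash
python3 -c "
from h import *
st(); p,D,C=snap('wrist','w1.png'); np.savez('w1.npz',p=p,D=D,P=cloud(C,D))
hsv=cv2.cvtColor(p,cv2.COLOR_RGB2HSV);P=cloud(C,D)
red=(cv2.inRange(hsv,(0,120,60),(8,255,255))|cv2.inRange(hsv,(173,120,60),(180,255,255)))>0
Q=P[red];t=Q[Q[:,2]>.17];print('red',len(Q),Q.min(0),Q.max(0),'top',len(t),t.mean(0))
v,u=np.where(red);print(u.min(),u.max(),v.min(),v.max())
"
```

```text
t 2.15 tcp [0.6597 0.081  0.3288] yaw -4.9 z [-0.002 -0.    -1.   ] F [ 0.2 -0.6 -0.1] gap 0.0852
red 205 [0.3964201  0.14457692 0.00243624] [0.67495314 0.29625792 0.46990745] top 127 [0.66653866 0.14948113 0.17586107]
47 294 1 119
```

View pics/w1.png

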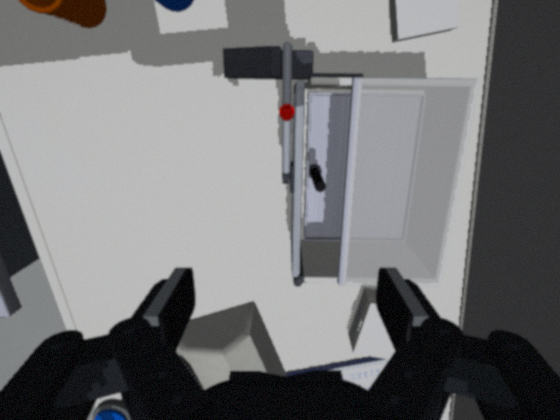

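The wrist view shows the pin top at (287,112), the latch bar, the gate top edge running from (299,85) to the hinge cap (297,281), and the post top at about (314,170).

```bash
python3 -c "
from h import *
C=cam('wrist',get_obs())
z=np.load('w1.npz');P=z['P'];p=z['p']
h=onplane(C,297,281,.112);print('hinge',h)
g=onplane(C,299,90,.112);print('gate far',g)
pin=np.array([.6665,.1495]);d=pin-h[:2];print('d',np.linalg.norm(d),'yaw if along+14out',np.degrees(np.arctan2(-d[0],d[1]))-np.degrees(np.arctan2(.014,.207)))
S=(P[...,2]>.107)&(P[...,2]<.117);S[:, :285]=0;S[:,312:]=0;S[:110]=0;S[275:]=0
Q=P[S];print(len(Q));l=cv2.fitLine(Q[:,:2].astype(np.float32),cv2.DIST_HUBER,0,.01,.01).ravel();print('gate line',l,np.degrees(np.arctan2(-l[0],l[1])))
S=(P[...,2]>.122)&(P[...,2]<.135)&(p.min(2)>120);S[:,:340]=0;S[:,365:]=0;S[270:]=0;S[100:102]=0
Q=P[S];l=cv2.fitLine(Q[:,:2].astype(np.float32),cv2.DIST_HUBER,0,.01,.01).ravel();print('roof edge',len(Q),l,np.degrees(np.arctan2(-l[0],l[1])))
S=(p.max(2)<45);S[:155]=0;S[200:]=0;S[:,:306]=0;S[:,330:]=0
S&=(P[...,2]>.098)&(P[...,2]<.112);v,u=np.where(S);print('post',len(u),P[S].mean(0),onplane(C,u.mean(),v.mean(),.105))
"
```

```text
hinge [ 0.66199338 -0.06121722  0.112     ]
gate far [0.68144771 0.1684581  0.112     ]
d 0.21076540553151515 yaw if along+14out -5.094386636450295
1551
gate line [0.08800915 0.9961197  0.6753598  0.10168205] -5.0490847
roof edge 3467 [0.05124072 0.9986863  0.73537165 0.06017747] -2.9371634
post 72 [0.6986079  0.06254448 0.10298489] [0.69818786 0.0617693  0.105     ]
```

Call:
play_rows:
  steps:
    - [[0.0016, -0.092, 0.1], [0, 0, 0], 50]
    - [[0.0016, -0.092, 0.1], [0, 0, 0], 50]
    - [[0.0016, -0.092, 0.15], [0, 0, 0], 50]
    - [[0.0016, -0.092, 0.2], [0, 0, 0], 50]
    - [[0.0016, -0.092, 0.24], [0, 0, 0], 50]
    - [[0.0016, -0.092, 0.257], [0, 0, 0], 50]
    - [[0.0016, -0.092, 0.257], [0, 0, 0], 50]
    - [[0.0016, -0.092, 0.257], [0, 0, 0], 0]
    - [[0.0016, -0.092, 0.257], [0, 0, 0], 0]
    - [[0.0016, -0.092, 0.257], [0, 0, 0], 0]
    - [[0.0016, -0.092, 0.257], [0, 0, 0], 0]
    - [[0.0016, -0.092, 0.257], [0, 0, 0], 0]

```text
time_s: 3.2
ee_pos: [0.6664, 0.1484, 0.1407]
tcp_rot: [3.138, -0.136, -0.002]
force: [-6.9, -1.3, 7.0]
finger_gap: 0.0104
```

```bash
python3 -c "
from h import *
st()
# gate-opening arc: rows relative to present pose, tool yaw follows gate
o=get_obs();A=R.from_rotvec(o['tcp_rot']);h=np.array([.662,-.059]);yo=np.radians(-5.05)
def pose(g,lift):
    a=lift; al=.132+.075*np.cos(a)-.055*np.sin(a); up=.055*np.cos(a)+.075*np.sin(a)-.055
    c,s=np.cos(yo+g),np.sin(yo+g)
    return np.array([h[0]-s*al-c*.014,h[1]+c*al-s*.014,o['ee_pos'][2]+up])
print(pose(0,0))
off=o['ee_pos']-pose(0,0);print('off',off)
for g,l in [(0,.15),(0,.3),(.1,.3),(.2,.3),(.3,.3),(.4,.3),(.5,.3),(.6,.3),(.7,.3),(.78,.3)]:
    s=A.inv().apply(pose(g,l)-pose(0,0))/.75; print(g,l,s.round(3).tolist(),round(-g/(np.pi/4),3))
"
```

```text
t 3.2 tcp [0.6664 0.1484 0.1407] yaw -5.0 z [-0.001 -0.    -1.   ] F [-6.9 -1.3  7. ] gap 0.0104
[0.66627553 0.14842883 0.14070987]
off [ 1.09296120e-04 -6.83249232e-05  0.00000000e+00]
0 0.15 [-0.0, 0.012, -0.014] 0.0
0 0.3 [-0.0, 0.026, -0.026] 0.0
0.1 0.3 [-0.025, 0.029, -0.026] -0.127
0.2 0.3 [-0.049, 0.035, -0.026] -0.255
0.3 0.3 [-0.073, 0.043, -0.026] -0.382
0.4 0.3 [-0.096, 0.053, -0.026] -0.509
0.5 0.3 [-0.118, 0.066, -0.026] -0.637
0.6 0.3 [-0.138, 0.08, -0.026] -0.764
0.7 0.3 [-0.157, 0.097, -0.026] -0.891
0.78 0.3 [-0.171, 0.111, -0.026] -0.993
```

Call:
play_rows:
  steps:
    - [[0, 0.012, -0.014], [0, 0, 0], 0]
    - [[0, 0.026, -0.026], [0, 0, 0], 0]
    - [[0, 0.026, -0.026], [0, 0, 0], 0]
    - [[-0.025, 0.029, -0.026], [0, 0, -0.127], 0]
    - [[-0.049, 0.035, -0.026], [0, 0, -0.255], 0]
    - [[-0.073, 0.043, -0.026], [0, 0, -0.382], 0]
    - [[-0.096, 0.053, -0.026], [0, 0, -0.509], 0]
    - [[-0.118, 0.066, -0.026], [0, 0, -0.637], 0]
    - [[-0.138, 0.08, -0.026], [0, 0, -0.764], 0]
    - [[-0.157, 0.097, -0.026], [0, 0, -0.891], 0]
    - [[-0.171, 0.111, -0.026], [0, 0, -0.993], 0]
    - [[-0.171, 0.111, -0.026], [0, 0, -0.993], 0]

```text
time_s: 4.2
ee_pos: [0.5311, 0.074, 0.1618]
tcp_rot: [2.951, 1.067, 0.001]
force: [2.9, -1.5, -5.8]
finger_gap: 0.0102
```

```bash
python3 -c "
from h import *
st()
o=get_obs();A=R.from_rotvec(o['tcp_rot']);h=np.array([.662,-.059]);yo=np.radians(-5.05)
def pose(g,lift):
    a=lift; al=.132+.075*np.cos(a)-.055*np.sin(a); up=.055*np.cos(a)+.075*np.sin(a)-.055
    c,s=np.cos(yo+g),np.sin(yo+g)
    return np.array([h[0]-s*al-c*.014,h[1]+c*al-s*.014,.1407+up])
print(pose(.78,.3))
for g,l in [(.88,.3),(.98,.3),(1.08,.2),(1.18,.1),(1.28,0),(1.38,0),(1.48,0),(1.56,0)]:
    s=A.inv().apply(pose(g,l)-o['ee_pos'])/.75; print(g,l,s.round(3).tolist(),round(-(g-.78)/(np.pi/4),3))
"
```

```text
t 4.2 tcp [0.5311 0.074  0.1618] yaw 39.8 z [ 0.002 -0.003 -1.   ] F [ 2.9 -1.5 -5.8] gap 0.0102
[0.53166549 0.07637508 0.16040752]
0.88 0.3 [-0.022, 0.001, 0.002] -0.127
0.98 0.3 [-0.047, 0.007, 0.002] -0.255
1.08 0.2 [-0.073, 0.005, 0.01] -0.382
1.18 0.1 [-0.1, 0.008, 0.019] -0.509
1.28 0 [-0.127, 0.014, 0.028] -0.637
1.38 0 [-0.15, 0.03, 0.028] -0.764
1.48 0 [-0.171, 0.048, 0.028] -0.891
1.56 0 [-0.186, 0.064, 0.028] -0.993
```

Call:
play_rows:
  steps:
    - [[-0.022, 0.001, 0.002], [0, 0, -0.127], 0]
    - [[-0.047, 0.007, 0.002], [0, 0, -0.255], 0]
    - [[-0.073, 0.005, 0.01], [0, 0, -0.382], 0]
    - [[-0.1, 0.008, 0.019], [0, 0, -0.509], 0]
    - [[-0.127, 0.014, 0.028], [0, 0, -0.637], 0]
    - [[-0.15, 0.03, 0.028], [0, 0, -0.764], 0]
    - [[-0.171, 0.048, 0.028], [0, 0, -0.891], 0]
    - [[-0.186, 0.064, 0.028], [0, 0, -0.993], 0]
    - [[-0.186, 0.064, 0.028], [0, 0, -0.993], 0]
    - [[-0.207, 0.093, 0.028], [0, 0, -0.993], 0]
    - [[-0.224, 0.124, 0.028], [0, 0, -0.993], 0]
    - [[-0.224, 0.124, 0.028], [0, 0, -0.993], 0]

```text
time_s: 5.2
ee_pos: [0.4638, -0.1097, 0.1446]
tcp_rot: [2.324, 2.099, -0.004]
force: [-5.1, -2.7, 5.1]
finger_gap: 0.0101
```

```bash
python3 -c "
from h import *
st()
o=get_obs(); d=o['ee_pos'][:2]-[.662,-.059]; print(np.linalg.norm(d), 'gate', np.arctan2(-d[0],d[1])+np.radians(5.05)-np.arctan2(.014,.207))
x,y=o['ee_pos'][:2];to(x,y,.25,84)
to(.56,.09,.24,39.5)
"
```

```text
t 5.2 tcp [ 0.4638 -0.1097  0.1446] yaw 84.2 z [ 0.005 -0.009 -1.   ] F [-5.1 -2.7  5.1] gap 0.0101
0.20455360867250738 gate 1.8419518993168038
(np.float64(0.4638331519200913), np.float64(-0.10971566960042684), 0.25, 84) -> [-0.0012, 0.0009, -0.1405] [0.008, 0.011, 0.004]
(0.56, 0.09, 0.24, 39.5) -> [0.2768, 0.1013, -0.129] [0.012, 0.007, 0.993]
```

Call:
play_rows:
  steps:
    - [[0, 0, 0], [0, 0, 0], 50]
    - [[0, 0, 0], [0, 0, 0], 50]
    - [[0, 0, 0], [0, 0, 0], 50]
    - [[0, 0, -0.05], [0, 0, 0], 50]
    - [[0, 0, -0.1], [0, 0, 0], 50]
    - [[0, 0, -0.14], [0, 0, 0], 50]
    - [[0.26, 0.287, -0.14], [0.008, 0.011, -0.018], 50]
    - [[0.26, 0.287, -0.14], [0.008, 0.011, -0.018], 50]
    - [[0.26, 0.287, -0.14], [0.008, 0.011, -0.018], 50]
    - [[0.26, 0.287, -0.14], [0.008, 0.011, -0.018], 50]
    - [[0.26, 0.287, -0.14], [0.008, 0.011, -0.018], 50]
    - [[0.26, 0.287, -0.14], [0.008, 0.011, -0.018], 50]

```text
time_s: 6.2
ee_pos: [0.6661, 0.0423, 0.2493]
tcp_rot: [-2.316, -2.122, -0.001]
force: [0.1, -1.0, 1.0]
finger_gap: 0.0499
```

Call:
play_rows:
  steps:
    - [[0, 0, 0], [0, 0, 0], 50]
    - [[0, 0, 0], [0, 0, 0], 50]
    - [[0, 0, 0], [0, 0, 0], 50]

```text
time_s: 6.45
ee_pos: [0.6655, 0.0432, 0.2486]
tcp_rot: [-2.314, -2.123, 0.001]
force: [-0.7, 0.8, -0.1]
finger_gap: 0.0499
```

```bash
python3 -c "
from h import *
st(); p,D,C=snap('wrist','w2.png')
to(.698,.062,.076,85);to(.698,.062,.22,85)
"
```

```text
t 6.45 tcp [0.6655 0.0432 0.2486] yaw 85.1 z [-0.001  0.001 -1.   ] F [-0.7  0.8 -0.1] gap 0.0499
(0.698, 0.062, 0.076, 85) -> [0.0297, 0.0415, 0.2308] [-0.001, -0.0, 0.0]
(0.698, 0.062, 0.22, 85) -> [0.0298, 0.0413, 0.0388] [-0.001, -0.0, 0.0]
```

View pics/w2.png

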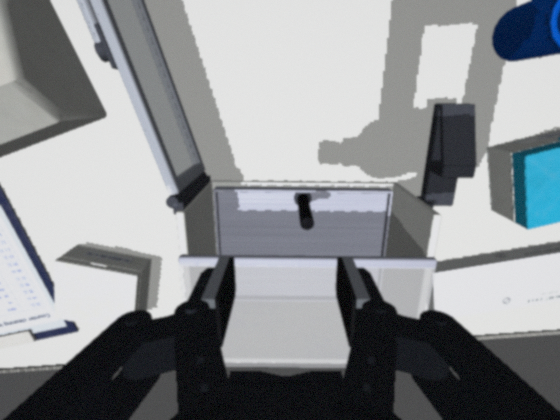

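The wrist view shows the gate open at the upper left, the rack inside with the post (base (303,195), top (307,222)), and the roof edge at row 262.

Call:
play_rows:
  steps:
    - [[0.03, 0.0415, 0.039], [0, 0, 0], 50]
    - [[0.03, 0.0415, 0.09], [0, 0, 0], 50]
    - [[0.03, 0.0415, 0.13], [0, 0, 0], 50]
    - [[0.03, 0.0415, 0.17], [0, 0, 0], 50]
    - [[0.03, 0.0415, 0.21], [0, 0, 0], 50]
    - [[0.03, 0.0415, 0.231], [0, 0, 0], 50]
    - [[0.03, 0.0415, 0.231], [0, 0, 0], 50]
    - [[0.03, 0.0415, 0.231], [0, 0, 0], 0]
    - [[0.03, 0.0415, 0.231], [0, 0, 0], 0]
    - [[0.03, 0.0415, 0.231], [0, 0, 0], 0]
    - [[0.03, 0.0415, 0.231], [0, 0, 0], 0]
    - [[0.03, 0.0415, 0.231], [0, 0, 0], 0]

```text
time_s: 7.5
ee_pos: [0.7004, 0.0612, 0.0797]
tcp_rot: [2.313, 2.12, 0.004]
force: [-1.0, -3.9, 6.8]
finger_gap: 0.0119
```

Call:
play_rows:
  steps:
    - [[0, -0.02, 0], [0, 0, 0], 0]
    - [[0, -0.045, 0], [0, 0, 0], 0]
    - [[0, -0.07, 0], [0, 0, 0], 0]
    - [[0, -0.095, 0], [0, 0, 0], 0]
    - [[0, -0.12, 0], [0, 0, 0], 0]
    - [[0, -0.145, 0], [0, 0, 0], 0]
    - [[0, -0.17, 0], [0, 0, 0], 0]
    - [[0, -0.19, 0], [0, 0, 0], 0]
    - [[0, -0.2, 0], [0, 0, 0], 0]
    - [[0, -0.2, 0], [0, 0, 0], 0]
    - [[0, -0.2, 0], [0, 0, 0], 40]
    - [[0, -0.2, 0], [0, 0, 0], 40]

```text
time_s: 8.5
ee_pos: [0.5515, 0.0739, 0.0797]
tcp_rot: [2.312, 2.12, 0.004]
force: [0.7, -0.4, 0.6]
finger_gap: 0.035
```

Call:
play_rows:
  steps:
    - [[0, 0, 0], [0, 0, 0], 50]
    - [[0, 0, -0.05], [0, 0, 0], 50]
    - [[0, 0, -0.11], [0, 0, 0], 50]
    - [[0, 0, -0.17], [0, 0, 0], 50]
    - [[0, 0, -0.23], [0, 0, 0], 50]
    - [[0, 0, -0.27], [0, 0, 0], 50]
    - [[0, 0, -0.27], [0, 0, 0], 50]

```text
time_s: 9.08
ee_pos: [0.5564, 0.074, 0.2941]
tcp_rot: [2.302, 2.11, 0.026]
force: [2.3, -0.3, 1.4]
finger_gap: 0.0499
```

```bash
python3 -c "
from h import *
st()
to(.373,-.2624,.27,45);to(.373,-.2624,.27,0);print(get_obs()['q'])
"
```

```text
t 9.08 tcp [0.5564 0.074  0.2941] yaw 85.0 z [ 0.025 -0.002 -1.   ] F [ 2.3 -0.3  1.4] gap 0.0499
(0.373, -0.2624, 0.27, 45) -> [-0.468, -0.2055, 0.0272] [0.03, -0.011, 0.889]
(0.373, -0.2624, 0.27, 0) -> [-0.468, -0.2055, 0.0272] [0.026, -0.023, 1.889]
[ 0.00865765  0.01980467  1.7125141  -0.00270659  1.38470348 -1.47487751]
```

Call:
play_rows:
  steps:
    - [[-0.468, -0.2055, 0], [0.03, -0.011, 1], 60]
    - [[-0.468, -0.2055, 0], [0.03, -0.011, 1], 60]
    - [[-0.468, -0.2055, 0], [0.03, -0.011, 1], 60]
    - [[-0.468, -0.2055, 0], [0.03, -0.011, 1], 60]
    - [[-0.468, -0.2055, 0], [0.03, -0.011, 1], 60]
    - [[-0.468, -0.2055, 0], [0.03, -0.011, 1], 60]
    - [[-0.468, -0.2055, 0], [0.03, -0.011, 1], 60]
    - [[-0.468, -0.2055, 0], [0.03, -0.011, 1], 60]
    - [[-0.468, -0.2055, 0], [0.03, -0.011, 1], 60]
    - [[-0.468, -0.2055, 0], [0.03, -0.011, 1], 60]
    - [[-0.468, -0.2055, 0], [0.03, -0.011, 1], 60]
    - [[-0.468, -0.2055, 0], [0.03, -0.011, 1], 60]

```text
time_s: 10.08
ee_pos: [0.3725, -0.2625, 0.2904]
tcp_rot: [-2.952, -1.072, -0.002]
force: [0.3, 0.1, -0.5]
finger_gap: 0.0601
```

```bash
python3 -c "
from h import *
st(); p,D,C=snap('wrist','w3.png');P=cloud(C,D)
hsv=cv2.cvtColor(p,cv2.COLOR_RGB2HSV);M=(cv2.inRange(hsv,(100,120,60),(130,255,255))>0)&(P[...,2]>.195)&(P[...,2]<.225)
v,u=np.where(M);print(len(u),P[M].mean(0),u.min(),u.max(),v.min(),v.max(),onplane(C,(u.min()+u.max())/2,(v.min()+v.max())/2,.211))
to(.373,-.2624,.27,0)
"
```

```text
t 10.08 tcp [ 0.3725 -0.2625  0.2904] yaw 39.9 z [ 0.001  0.001 -1.   ] F [ 0.3  0.1 -0.5] gap 0.0601
532 [ 0.37158657 -0.26257272  0.20822609] 272 297 201 226 [ 0.37088077 -0.26193937  0.211     ]
(0.373, -0.2624, 0.27, 0) -> [-0.0005, 0.0008, 0.0271] [-0.002, -0.001, 0.89]
```

Call:
play_rows:
  steps:
    - [[-0.001, -0.001, 0], [-0.002, -0.001, 0.89], 60]
    - [[-0.001, -0.001, 0], [-0.002, -0.001, 0.89], 60]
    - [[-0.001, -0.001, 0], [-0.002, -0.001, 0.89], 60]
    - [[-0.001, -0.001, 0.02], [-0.002, -0.001, 0.89], 60]
    - [[-0.001, -0.001, 0.05], [-0.002, -0.001, 0.89], 60]
    - [[-0.001, -0.001, 0.09], [-0.002, -0.001, 0.89], 60]
    - [[-0.001, -0.001, 0.13], [-0.002, -0.001, 0.89], 60]
    - [[-0.001, -0.001, 0.16], [-0.002, -0.001, 0.89], 60]
    - [[-0.001, -0.001, 0.173], [-0.002, -0.001, 0.89], 60]
    - [[-0.001, -0.001, 0.173], [-0.002, -0.001, 0.89], 60]
    - [[-0.001, -0.001, 0.173], [-0.002, -0.001, 0.89], 0]
    - [[-0.001, -0.001, 0.173], [-0.002, -0.001, 0.89], 0]

```text
time_s: 11.13
ee_pos: [0.3734, -0.2619, 0.1624]
tcp_rot: [3.139, 0.002, 0.004]
force: [-0.2, 0.8, 0.1]
finger_gap: 0.0369
```

Call:
play_rows:
  steps:
    - [[0, 0, 0], [0, 0, 0], 0]
    - [[0, 0, 0], [0, 0, 0], 0]
    - [[0, 0, 0], [0, 0, 0], 0]

```text
time_s: 11.38
ee_pos: [0.3748, -0.263, 0.1646]
tcp_rot: [3.137, 0.001, 0.01]
force: [1.0, 1.0, 4.4]
finger_gap: 0.0189
```

```bash
python3 -c "
from h import *
st()
p,D,C=snap('top');P=cloud(C,D);hsv=cv2.cvtColor(p,cv2.COLOR_RGB2HSV)
for n,lo,hi in (('green',(40,80,30),(85,255,255)),('blue',(100,80,30),(130,255,255)),('orange',(3,80,30),(20,255,255))):
    M=(cv2.inRange(hsv,lo,hi)>0)&(P[...,2]>.07)&(P[...,2]<.092)&(P[...,1]>.2)&(P[...,0]>.3)&(P[...,0]<.9)&(P[...,1]<.7)
    v,u=np.where(M);(cx,cy),r=cv2.minEnclosingCircle(np.c_[u,v].astype(np.float32));print(n,len(u),r,onplane(C,cx,cy,.085),P[M].mean(0))
"
```

```text
t 11.38 tcp [ 0.3748 -0.263   0.1646] yaw 0.0 z [ 0.006 -0.005 -1.   ] F [1.  1.  4.4] gap 0.0189
green 54 7.112480163574219 [0.5083918  0.45101323 0.085     ] [0.50907615 0.45279232 0.0832386 ]
blue 62 26.443435668945312 [0.61777304 0.32879062 0.085     ] [0.54479273 0.3088863  0.08313813]
orange 60 7.159010887145996 [0.42069424 0.29825819 0.085     ] [0.42126183 0.29992082 0.08394694]
```

Call:
play_rows:
  steps:
    - [[0, 0, -0.05], [0, 0, 0], 0]
    - [[0, 0, -0.1], [0, 0, 0], 0]
    - [[0, 0, -0.15], [0, 0, 0], 0]
    - [[0, 0, -0.2], [0, 0, 0], 0]
    - [[0, 0, -0.26], [0, 0, 0], 0]
    - [[0, 0, -0.26], [0, 0, 0], 0]
    - [[0, -0.05, -0.26], [0, 0, 0], 0]
    - [[0.02, -0.1, -0.26], [0, 0, 0], 0]
    - [[0.04, -0.15, -0.26], [0, 0, 0], 0]
    - [[0.06, -0.2, -0.26], [0, 0, 0], 0]
    - [[0.08, -0.25, -0.26], [0, 0, 0], 0]
    - [[0.1, -0.3, -0.26], [0, 0, 0], 0]

```text
time_s: 12.43
ee_pos: [0.4485, -0.0353, 0.3588]
tcp_rot: [3.136, 0.0, 0.011]
force: [0.4, -0.9, -0.5]
finger_gap: 0.0185
```

```bash
python3 -c "
from h import *
st(); to(.48,.33,.36,0)"
```

```text
t 12.43 tcp [ 0.4485 -0.0353  0.3588] yaw 0.0 z [ 0.007 -0.005 -1.   ] F [ 0.4 -0.9 -0.5] gap 0.0185
(0.48, 0.33, 0.36, 0) -> [0.0421, -0.487, -0.0039] [0.007, -0.009, 0.0]
```

Call:
play_rows:
  steps:
    - [[0.042, -0.1, 0], [0.007, -0.009, 0], 0]
    - [[0.042, -0.15, 0], [0.007, -0.009, 0], 0]
    - [[0.042, -0.2, 0], [0.007, -0.009, 0], 0]
    - [[0.042, -0.25, 0], [0.007, -0.009, 0], 0]
    - [[0.042, -0.3, 0], [0.007, -0.009, 0], 0]
    - [[0.042, -0.35, 0], [0.007, -0.009, 0], 0]
    - [[0.042, -0.4, 0], [0.007, -0.009, 0], 0]
    - [[0.042, -0.45, 0], [0.007, -0.009, 0], 0]
    - [[0.042, -0.487, 0], [0.007, -0.009, 0], 0]
    - [[0.042, -0.487, 0], [0.007, -0.009, 0], 0]
    - [[0.042, -0.487, 0], [0.007, -0.009, 0], 0]
    - [[0.042, -0.487, 0], [0.007, -0.009, 0], 0]

```text
time_s: 13.43
ee_pos: [0.4797, 0.3295, 0.3564]
tcp_rot: [3.14, 0.001, -0.002]
force: [0.1, -0.8, 0.0]
finger_gap: 0.019
```

```bash
cat >> h.py <<'E'
def beakers(C,p,D):
    P=cloud(C,D);hsv=cv2.cvtColor(p,cv2.COLOR_RGB2HSV);out={}
    for n,lo,hi in (('green',(40,80,20),(85,255,255)),('blue',(108,80,20),(130,255,255)),('orange',(3,80,20),(20,255,255))):
        M=((cv2.inRange(hsv,lo,hi)>0)&(P[...,2]>.07)&(P[...,2]<.125)).astype(np.uint8)
        k,L,S,_=cv2.connectedComponentsWithStats(M)
        if k<2: print(n,"none");continue
        i=1+np.argmax(S[1:,4]); M=L==i; zt=np.percentile(P[M][:,2],80); M&=P[...,2]>zt-.006
        Q=P[M][:,:2]; A=np.c_[2*Q,np.ones(len(Q))]; s=np.linalg.lstsq(A,(Q**2).sum(1),rcond=None)[0]
        c,r=cv2.minEnclosingCircle(Q.astype(np.float32))
        out[n]=s[:2]; v,u=np.where(M)
        print(n,len(Q),"rim z",round(zt,3),"lsq",s[:2].round(4),"r",round(np.sqrt(s[2]+s[:2]@s[:2]),4),"enc",np.round(c,4),round(r,4),"px",int(u.mean()),int(v.mean()))
    return out
E
python3 -c "
from h import *
st(); p,D,C=snap('wrist','w4.png');beakers(C,p,D)"
```

```text
t 13.43 tcp [0.4797 0.3295 0.3564] yaw 0.0 z [-0.001 -0.001 -1.   ] F [ 0.1 -0.8  0. ] gap 0.019
green 656 rim z 0.085 lsq [0.509  0.4521] r 0.0257 enc [0.5085 0.4526] 0.0289 px 309 59
blue 376 rim z 0.085 lsq [0.5375 0.3083] r 0.0261 enc [0.5375 0.3082] 0.0288 px 330 181
orange 416 rim z 0.111 lsq [0.0393 0.0034] r 0.0344 enc [0.0588 0.0092] 0.0427 px 14 374
```

View pics/w4.png

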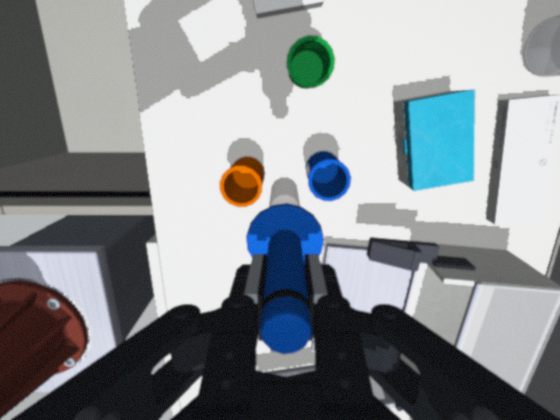

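The view shows green at (310,62), blue at (328,177), orange at (242,182), and the brush held straight. The orange reading was a false match on the robot's base, so I'll filter that out. Blue from the wrist camera agrees with the top view.

Call:
play_rows:
  steps:
    - [[0.077, 0.028, 0], [0, 0, 0], 0]
    - [[0.077, 0.028, 0], [0, 0, 0], 0]
    - [[0.077, 0.028, 0.03], [0, 0, 0], 0]
    - [[0.077, 0.028, 0.08], [0, 0, 0], 0]
    - [[0.077, 0.028, 0.13], [0, 0, 0], 0]
    - [[0.077, 0.028, 0.18], [0, 0, 0], 0]
    - [[0.077, 0.028, 0.22], [0, 0, 0], 0]
    - [[0.077, 0.028, 0.245], [0, 0, 0], 0]
    - [[0.077, 0.028, 0.255], [0, 0, 0], 0]
    - [[0.077, 0.028, 0.26], [0, 0, 0], 0]
    - [[0.077, 0.028, 0.264], [0, 0, 0], 0]
    - [[0.077, 0.028, 0.264], [0, 0, 0], 0]

```text
time_s: 14.48
ee_pos: [0.5389, 0.3076, 0.1605]
tcp_rot: [-3.141, 0.003, -0.003]
force: [-0.3, -0.6, -1.0]
finger_gap: 0.0186
```

```bash
python3 -c "
from h import *
st()"
```

```text
t 14.48 tcp [0.5389 0.3076 0.1605] yaw -0.1 z [ 0.002  0.    -1.   ] F [-0.3 -0.6 -1. ] gap 0.0186
```

Call:
play_rows:
  steps:
    - [[0, 0, 0.002], [0, 0, 0], 0]
    - [[0, 0, 0.004], [0, 0, 0], 0]
    - [[0, 0, 0.005], [0, 0, 0], 0]
    - [[0, 0, 0.005], [0, 0, 0], 0]
    - [[0, 0, 0.005], [0, 0, 0], 0]

```text
time_s: 14.9
ee_pos: [0.5406, 0.3084, 0.1597]
tcp_rot: [-3.139, 0.002, -0.01]
force: [-0.3, -1.2, 5.8]
finger_gap: 0.0186
```

Call:
play_rows:
  steps:
    - [[-0.003, 0, -0.03], [0, 0, 0], 0]
    - [[-0.003, 0, -0.07], [0, 0, 0], 0]
    - [[-0.003, 0, -0.08], [0, 0, 0], 0]
    - [[-0.003, 0, -0.08], [0, 0, 0], 0]
    - [[-0.003, 0, -0.07], [0, 0, 0], 0]
    - [[-0.003, 0, -0.04], [0, 0, 0], 0]
    - [[-0.003, 0, -0.015], [0, 0, 0], 0]
    - [[-0.003, 0, -0.003], [0, 0, 0], 0]
    - [[-0.003, 0, 0.002], [0, 0, 0], 0]
    - [[-0.003, 0, 0.005], [0, 0, 0], 0]
    - [[-0.003, 0, 0.005], [0, 0, 0], 0]
    - [[-0.003, 0, 0.005], [0, 0, 0], 0]

```text
time_s: 15.9
ee_pos: [0.5372, 0.3086, 0.1587]
tcp_rot: [-3.14, 0.002, -0.004]
force: [-6.4, -1.9, 17.8]
finger_gap: 0.0189
```

```bash
python3 -c "
from h import *
st(); to(.509,.4518,.30,0)"
```

```text
t 15.9 tcp [0.5372 0.3086 0.1587] yaw -0.1 z [ 0.003  0.001 -1.   ] F [-6.4 -1.9 17.8] gap 0.0189
(0.509, 0.4518, 0.3, 0) -> [-0.0374, -0.1912, -0.1882] [-0.002, -0.003, -0.002]
```

Call:
play_rows:
  steps:
    - [[0, 0, -0.05], [0, 0, 0], 0]
    - [[0, 0, -0.1], [0, 0, 0], 0]
    - [[0, 0, -0.15], [0, 0, 0], 0]
    - [[0, 0, -0.2], [0, 0, 0], 0]
    - [[0, 0, -0.2], [0, 0, 0], 0]
    - [[0, 0, -0.2], [0, 0, 0], 0]

```text
time_s: 16.4
ee_pos: [0.5379, 0.3088, 0.3103]
tcp_rot: [-3.139, 0.002, -0.01]
force: [0.2, 0.2, -1.5]
finger_gap: 0.0184
```

```bash
sed -i "s/&(P\[...,2\]<.125))/\&(P[...,2]<.125)\&(P[...,0]>.34))/" h.py; python3 -c "
from h import *
st(); p,D,C=snap('wrist','w5.png');beakers(C,p,D)
to(.509,.452,.31,0);to(.509,.452,.157,0)"
```

```text
t 16.4 tcp [0.5379 0.3088 0.3103] yaw -0.1 z [ 0.006  0.003 -1.   ] F [ 0.2  0.2 -1.5] gap 0.0184
green 955 rim z 0.085 lsq [0.5097 0.4518] r 0.0259 enc [0.5094 0.4518] 0.0291 px 255 34
blue 218 rim z 0.085 lsq [0.5368 0.3083] r 0.0255 enc [0.5353 0.3099] 0.0279 px 269 166
orange 696 rim z 0.084 lsq [0.4201 0.2997] r 0.026 enc [0.4192 0.2995] 0.0294 px 182 180
(0.509, 0.452, 0.31, 0) -> [-0.0369, -0.1917, -0.0034] [-0.001, -0.001, -0.002]
(0.509, 0.452, 0.157, 0) -> [-0.0371, -0.1915, 0.2006] [-0.001, -0.001, -0.002]
```

Call:
play_rows:
  steps:
    - [[-0.037, -0.1, 0], [0, 0, 0], 0]
    - [[-0.037, -0.15, 0], [0, 0, 0], 0]
    - [[-0.037, -0.192, 0], [0, 0, 0], 0]
    - [[-0.037, -0.192, 0], [0, 0, 0], 0]
    - [[-0.037, -0.192, 0.03], [0, 0, 0], 0]
    - [[-0.037, -0.192, 0.08], [0, 0, 0], 0]
    - [[-0.037, -0.192, 0.13], [0, 0, 0], 0]
    - [[-0.037, -0.192, 0.17], [0, 0, 0], 0]
    - [[-0.037, -0.192, 0.19], [0, 0, 0], 0]
    - [[-0.037, -0.192, 0.198], [0, 0, 0], 0]
    - [[-0.037, -0.192, 0.203], [0, 0, 0], 0]
    - [[-0.037, -0.192, 0.204], [0, 0, 0], 0]

```text
time_s: 17.45
ee_pos: [0.5068, 0.4518, 0.1567]
tcp_rot: [3.14, -0.002, -0.009]
force: [-7.8, -3.8, 19.6]
finger_gap: 0.0187
```

Call:
play_rows:
  steps:
    - [[0, 0, 0.002], [0, 0, 0], 0]
    - [[0, 0, 0.003], [0, 0, 0], 0]
    - [[0, 0, 0.004], [0, 0, 0], 0]

```text
time_s: 17.7
ee_pos: [0.506, 0.4515, 0.1568]
tcp_rot: [3.138, -0.002, -0.013]
force: [-4.8, -3.7, 18.4]
finger_gap: 0.0185
```

Call:
play_rows:
  steps:
    - [[0.003, 0, -0.03], [0, 0, 0], 0]
    - [[0.003, 0, -0.07], [0, 0, 0], 0]
    - [[0.003, 0, -0.08], [0, 0, 0], 0]
    - [[0.003, 0, -0.08], [0, 0, 0], 0]
    - [[0.003, 0, -0.07], [0, 0, 0], 0]
    - [[0.003, 0, -0.04], [0, 0, 0], 0]
    - [[0.003, 0, -0.015], [0, 0, 0], 0]
    - [[0.003, 0, -0.003], [0, 0, 0], 0]
    - [[0.003, 0, 0.001], [0, 0, 0], 0]
    - [[0.003, 0, 0.003], [0, 0, 0], 0]
    - [[0.003, 0, 0.003], [0, 0, 0], 0]

```text
time_s: 18.62
ee_pos: [0.5054, 0.4509, 0.1554]
tcp_rot: [3.135, -0.002, -0.025]
force: [-5.7, -2.6, 14.8]
finger_gap: 0.0187
```

Call:
play_rows:
  steps:
    - [[0, 0, -0.05], [0, 0, 0], 0]
    - [[0, 0, -0.1], [0, 0, 0], 0]
    - [[0, 0, -0.15], [0, 0, 0], 0]
    - [[0, 0, -0.2], [0, 0, 0], 0]
    - [[0, 0, -0.2], [0, 0, 0], 0]
    - [[0, 0, -0.2], [0, 0, 0], 0]

```text
time_s: 19.12
ee_pos: [0.5086, 0.4524, 0.3068]
tcp_rot: [3.138, -0.002, -0.02]
force: [-0.5, 0.1, -1.8]
finger_gap: 0.0183
```

```bash
python3 -c "
from h import *
st(); p,D,C=snap('wrist','w6.png');beakers(C,p,D)
to(.4205,.2995,.31,0);to(.4205,.2995,.155,0)"
```

```text
t 19.12 tcp [0.5086 0.4524 0.3068] yaw -0.1 z [-0.013 -0.004 -1.   ] F [-0.5  0.1 -1.8] gap 0.0183
green 490 rim z 0.084 lsq [0.506  0.4498] r 0.0257 enc [0.5058 0.45  ] 0.0287 px 284 167
blue 154 rim z 0.083 lsq [0.8465 0.4777] r 0.035 enc [0.819  0.4717] 0.0217 px 556 155
orange 369 rim z 0.084 lsq [0.4196 0.3002] r 0.0258 enc [0.4193 0.3   ] 0.0289 px 212 282
(0.4205, 0.2995, 0.31, 0) -> [-0.1157, 0.2029, -0.005] [0.009, 0.022, -0.002]
(0.4205, 0.2995, 0.155, 0) -> [-0.1121, 0.2014, 0.2016] [0.009, 0.022, -0.002]
```

Call:
play_rows:
  steps:
    - [[-0.05, 0.1, -0.005], [0.009, 0.022, -0.002], 0]
    - [[-0.1, 0.18, -0.005], [0.009, 0.022, -0.002], 0]
    - [[-0.115, 0.203, -0.005], [0.009, 0.022, -0.002], 0]
    - [[-0.115, 0.203, -0.005], [0.009, 0.022, -0.002], 0]
    - [[-0.115, 0.203, -0.005], [0.009, 0.022, -0.002], 0]
    - [[-0.114, 0.202, 0.05], [0.009, 0.022, -0.002], 0]
    - [[-0.113, 0.202, 0.1], [0.009, 0.022, -0.002], 0]
    - [[-0.113, 0.202, 0.15], [0.009, 0.022, -0.002], 0]
    - [[-0.112, 0.202, 0.185], [0.009, 0.022, -0.002], 0]
    - [[-0.112, 0.202, 0.195], [0.009, 0.022, -0.002], 0]
    - [[-0.112, 0.202, 0.2], [0.009, 0.022, -0.002], 0]
    - [[-0.112, 0.202, 0.203], [0.009, 0.022, -0.002], 0]

```text
time_s: 20.17
ee_pos: [0.4178, 0.2982, 0.1542]
tcp_rot: [3.138, -0.0, -0.015]
force: [-8.0, -3.4, 25.2]
finger_gap: 0.0188
```

Call:
play_rows:
  steps:
    - [[0, 0, 0.002], [0, 0, 0], 0]
    - [[0, 0, 0.004], [0, 0, 0], 0]
    - [[0, 0, 0.004], [0, 0, 0], 0]

```text
time_s: 20.42
ee_pos: [0.4176, 0.2983, 0.1543]
tcp_rot: [3.136, 0.0, -0.02]
force: [-4.8, -3.7, 22.1]
finger_gap: 0.0187
```

Call:
play_rows:
  steps:
    - [[0.003, -0.001, -0.03], [0, 0, 0], 0]
    - [[0.003, -0.001, -0.07], [0, 0, 0], 0]
    - [[0.003, -0.001, -0.08], [0, 0, 0], 0]
    - [[0.003, -0.001, -0.08], [0, 0, 0], 0]
    - [[0.003, -0.001, -0.07], [0, 0, 0], 0]
    - [[0.003, -0.001, -0.04], [0, 0, 0], 0]
    - [[0.003, -0.001, -0.015], [0, 0, 0], 0]
    - [[0.003, -0.001, -0.003], [0, 0, 0], 0]
    - [[0.003, -0.001, 0.001], [0, 0, 0], 0]
    - [[0.003, -0.001, 0.002], [0, 0, 0], 0]
    - [[0.003, -0.001, 0.002], [0, 0, 0], 0]

```text
time_s: 21.33
ee_pos: [0.4183, 0.2986, 0.1534]
tcp_rot: [3.134, 0.0, -0.028]
force: [-4.0, -2.3, 15.3]
finger_gap: 0.0187
```

Call:
play_rows:
  steps:
    - [[0, 0, -0.05], [0, 0, 0], 0]
    - [[0, 0, -0.1], [0, 0, 0], 0]
    - [[0, 0, -0.15], [0, 0, 0], 0]
    - [[0, 0, -0.2], [0, 0, 0], 0]
    - [[0, 0, -0.26], [0, 0, 0], 0]
    - [[0, 0, -0.26], [0, 0, 0], 0]

```text
time_s: 21.83
ee_pos: [0.4245, 0.3017, 0.3553]
tcp_rot: [3.139, 0.001, -0.012]
force: [0.7, 1.5, 0.3]
finger_gap: 0.0182
```

```bash
python3 -c "
from h import *
st(); p,D,C=snap('scene','s2.png')
cv2.imwrite('pics/s2c.png',cv2.resize(p[120:340,150:430],None,fx=2.6,fy=2.6)[:,:,::-1])
to(.3715,-.2625,.35,0)"
```

```text
t 21.83 tcp [0.4245 0.3017 0.3553] yaw 0.0 z [-0.008 -0.003 -1.   ] F [0.7 1.5 0.3] gap 0.0182
(0.3715, -0.2625, 0.35, 0) -> [-0.07, 0.7516, 0.0072] [0.005, 0.014, 0.0]
```

View pics/s2c.png

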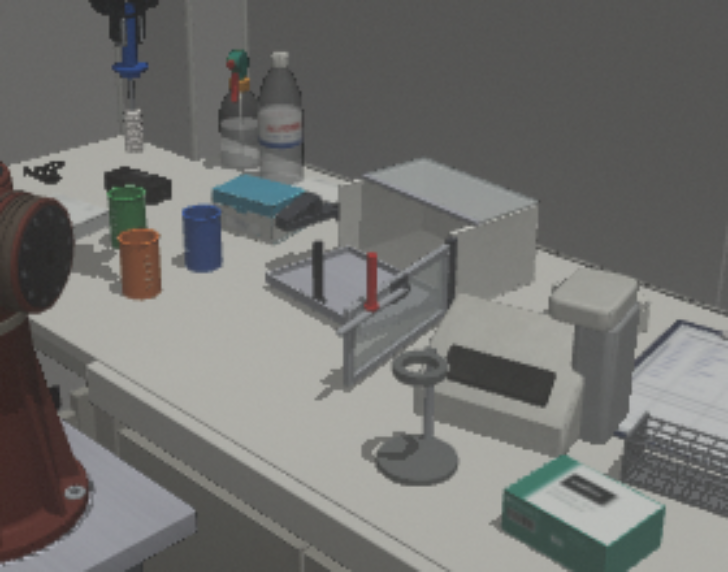

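Scene view shows all three beakers upright, the rack drawn out, the gate wide open, the brush straight in the gripper and the stand empty.

Call:
play_rows:
  steps:
    - [[-0.03, 0.08, 0.007], [0.005, 0.014, 0], 0]
    - [[-0.03, 0.13, 0.007], [0.005, 0.014, 0], 0]
    - [[-0.03, 0.18, 0.007], [0.005, 0.014, 0], 0]
    - [[-0.03, 0.23, 0.007], [0.005, 0.014, 0], 0]
    - [[-0.03, 0.28, 0.007], [0.005, 0.014, 0], 0]
    - [[-0.03, 0.33, 0.007], [0.005, 0.014, 0], 0]
    - [[-0.03, 0.38, 0.007], [0.005, 0.014, 0], 0]
    - [[-0.03, 0.43, 0.007], [0.005, 0.014, 0], 0]
    - [[-0.04, 0.48, 0.007], [0.005, 0.014, 0], 0]
    - [[-0.05, 0.53, 0.007], [0.005, 0.014, 0], 0]
    - [[-0.06, 0.58, 0.007], [0.005, 0.014, 0], 0]
    - [[-0.06, 0.58, 0.007], [0.005, 0.014, 0], 0]

```text
time_s: 22.88
ee_pos: [0.3762, -0.1392, 0.3456]
tcp_rot: [3.14, -0.014, -0.01]
force: [-0.6, 1.1, -0.1]
finger_gap: 0.0187
```

```bash
python3 -c "
from h import *
def ring(n):
    p,D,C=snap(n);P=cloud(C,D)
    S=(P[...,2]>.117)&(P[...,2]<.132)&(abs(P[...,0]-.373)<.045)&(abs(P[...,1]+.263)<.045)
    Q=P[S]; 
    if len(Q)<9: print(n,len(Q)); return
    A=np.c_[2*Q[:,:2],np.ones(len(Q))]; s=np.linalg.lstsq(A,(Q[:,:2]**2).sum(1),rcond=None)[0]
    print(n,len(Q),Q.mean(0),'rng',Q.min(0),Q.max(0),'mid',(Q.min(0)+Q.max(0))/2,s[:2],np.sqrt(s[2]+s[:2]@s[:2]))
st(); ring('top');ring('wrist')
to(.373,-.2625,.35,0)"
```

```text
t 22.88 tcp [ 0.3762 -0.1392  0.3456] yaw -0.5 z [-0.007 -0.001 -1.   ] F [-0.6  1.1 -0.1] gap 0.0187
top 35 [ 0.36650814 -0.26749216  0.12512561] rng [ 0.34773888 -0.29355557  0.11802733] [ 0.38279838 -0.23456223  0.13113048] mid [ 0.36526863 -0.2640589   0.12457891] [ 0.37255911 -0.26371103] 0.025329616863643576
wrist 0
(0.373, -0.2625, 0.35, 0) -> [-0.0053, 0.1708, -0.0059] [-0.005, 0.006, -0.005]
```

Call:
play_rows:
  steps:
    - [[-0.005, 0.06, -0.006], [-0.005, 0.006, -0.005], 0]
    - [[-0.005, 0.11, -0.006], [-0.005, 0.006, -0.005], 0]
    - [[-0.005, 0.15, -0.006], [-0.005, 0.006, -0.005], 0]
    - [[-0.005, 0.171, -0.006], [-0.005, 0.006, -0.005], 0]
    - [[-0.005, 0.171, -0.006], [-0.005, 0.006, -0.005], 0]
    - [[-0.005, 0.171, -0.006], [-0.005, 0.006, -0.005], 0]
    - [[-0.005, 0.171, -0.006], [-0.005, 0.006, -0.005], 0]

```text
time_s: 23.57
ee_pos: [0.3735, -0.2606, 0.3487]
tcp_rot: [-3.139, -0.003, 0.003]
force: [0.4, -0.1, -0.6]
finger_gap: 0.0186
```

```bash
python3 -c "
from h import *
st(); o=get_obs();p,D,C=snap('wrist','w7.png');P=cloud(C,D)
Pt=R.from_rotvec(o['tcp_rot']).inv().apply((P-o['ee_pos']).reshape(-1,3)).reshape(P.shape)
hsv=cv2.cvtColor(p,cv2.COLOR_RGB2HSV);B=cv2.inRange(hsv,(100,100,30),(130,255,255))>0
zc=Pt[...,2]
for lo,hi in ((.02,.05),(-.06,-.03)):
    M=B&(zc>lo)&(zc<hi)
    if M.sum(): Q=Pt[M];print(lo,len(Q),Q.min(0).round(4),Q.max(0).round(4),Q.mean(0).round(4))
W=(hsv[...,1]<60)&(hsv[...,2]>120)&(zc>.09)&(zc<.17);Q=Pt[W]
if len(Q):print('bristle',len(Q),Q.min(0).round(4),Q.max(0).round(4),np.median(Q,0).round(4))
to(.373,-.263,.31,0);to(.373,-.263,.161,0)"
```

```text
t 23.57 tcp [ 0.3735 -0.2606  0.3487] yaw 0.1 z [-0.002  0.002 -1.   ] F [ 0.4 -0.1 -0.6] gap 0.0186
0.02 2621 [-0.0229 -0.0227  0.02  ] [0.0238 0.0115 0.0316] [ 0.0002 -0.0082  0.0285]
-0.06 3140 [-0.0386 -0.0115 -0.0556] [ 0.0448  0.0108 -0.03  ] [ 0.0003 -0.0024 -0.0467]
bristle 833 [-0.0122 -0.0122  0.09  ] [0.2319 0.1238 0.17  ] [ 0.0015 -0.0082  0.1054]
(0.373, -0.263, 0.31, 0) -> [-0.0007, 0.0032, 0.0521] [-0.002, 0.002, 0.003]
(0.373, -0.263, 0.161, 0) -> [-0.0004, 0.0035, 0.2508] [-0.002, 0.002, 0.003]
```

View pics/w7.png

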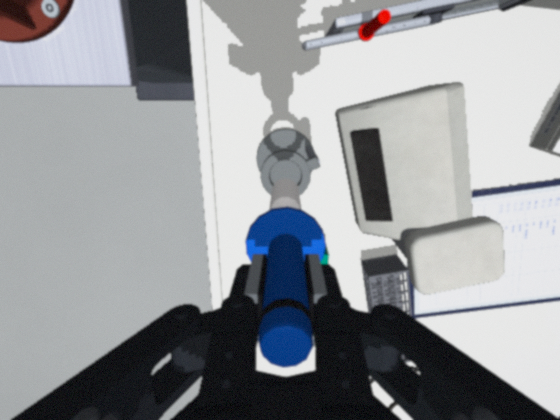

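Call:
play_rows:
  steps:
    - [[-0.0005, 0.0034, 0.02], [-0.002, 0.002, 0.003], 0]
    - [[-0.0005, 0.0034, 0.05], [-0.002, 0.002, 0.003], 0]
    - [[-0.0005, 0.0034, 0.08], [-0.002, 0.002, 0.003], 0]
    - [[-0.0005, 0.0034, 0.11], [-0.002, 0.002, 0.003], 0]
    - [[-0.0005, 0.0034, 0.14], [-0.002, 0.002, 0.003], 0]
    - [[-0.0005, 0.0034, 0.17], [-0.002, 0.002, 0.003], 0]
    - [[-0.0005, 0.0034, 0.195], [-0.002, 0.002, 0.003], 0]
    - [[-0.0005, 0.0034, 0.215], [-0.002, 0.002, 0.003], 0]
    - [[-0.0005, 0.0034, 0.23], [-0.002, 0.002, 0.003], 0]
    - [[-0.0005, 0.0034, 0.24], [-0.002, 0.002, 0.003], 0]
    - [[-0.0005, 0.0034, 0.247], [-0.002, 0.002, 0.003], 0]
    - [[-0.0005, 0.0034, 0.249], [-0.002, 0.002, 0.003], 0]

```text
time_s: 24.62
ee_pos: [0.373, -0.2624, 0.1619]
tcp_rot: [-3.141, -0.001, 0.0]
force: [0.0, 0.3, -0.2]
finger_gap: 0.0183
```

```bash
python3 -c "
from h import *
st()"
```

```text
t 24.62 tcp [ 0.373  -0.2624  0.1619] yaw 0.0 z [-0.  0. -1.] F [ 0.   0.3 -0.2] gap 0.0183
```

Call:
play_rows:
  steps:
    - [[0, 0, 0], [0, 0, 0], 65]
    - [[0, 0, 0], [0, 0, 0], 65]
    - [[0, 0, 0], [0, 0, 0], 65]
    - [[0, 0, 0], [0, 0, 0], 65]
    - [[0, 0, -0.05], [0, 0, 0], 65]
    - [[0, 0, -0.1], [0, 0, 0], 65]
    - [[0, 0, -0.15], [0, 0, 0], 80]
    - [[0, 0, -0.2], [0, 0, 0], 80]
    - [[0, -0.04, -0.24], [0, 0, 0], 85]
    - [[0.02, -0.09, -0.24], [0, 0, 0], 85]
    - [[0.04, -0.14, -0.24], [0, 0, 0], 85]
    - [[0.06, -0.19, -0.24], [0, 0, 0], 85]

```text
time_s: 25.62
ee_pos: [0.4186, -0.1191, 0.3441]
tcp_rot: [3.14, -0.002, 0.006]
force: [0.9, -0.3, -0.7]
finger_gap: 0.0849
```

```bash
python3 -c "
from h import *
st(); to(.5375,.308,.28,-5)
p,D,C=snap('scene','s3.png')
hsv=cv2.cvtColor(p,cv2.COLOR_RGB2HSV);P=cloud(C,D);M=(cv2.inRange(hsv,(105,120,50),(130,255,255))>0)&(abs(P[...,0]-.373)<.05)&(abs(P[...,1]+.263)<.05);print(P[M].min(0),P[M].max(0),P[M].mean(0))"
```

```text
t 25.62 tcp [ 0.4186 -0.1191  0.3441] yaw -0.1 z [ 0.004 -0.001 -1.   ] F [ 0.9 -0.3 -0.7] gap 0.0849
(0.5375, 0.308, 0.28, -5) -> [0.1573, -0.5698, 0.0853] [0.001, -0.005, 0.109]
[ 0.34826189 -0.28573448  0.12845054] [ 0.39237279 -0.24333541  0.2124319 ] [ 0.36735095 -0.26797717  0.14710862]
```

Call:
play_rows:
  steps:
    - [[0.06, -0.1, 0], [0.001, -0.005, 0.109], 85]
    - [[0.08, -0.15, 0], [0.001, -0.005, 0.109], 85]
    - [[0.1, -0.2, 0], [0.001, -0.005, 0.109], 85]
    - [[0.12, -0.25, 0], [0.001, -0.005, 0.109], 85]
    - [[0.14, -0.3, 0.02], [0.001, -0.005, 0.109], 85]
    - [[0.15, -0.35, 0.04], [0.001, -0.005, 0.109], 85]
    - [[0.157, -0.4, 0.06], [0.001, -0.005, 0.109], 85]
    - [[0.157, -0.45, 0.085], [0.001, -0.005, 0.109], 85]
    - [[0.157, -0.5, 0.085], [0.001, -0.005, 0.109], 85]
    - [[0.157, -0.55, 0.085], [0.001, -0.005, 0.109], 85]
    - [[0.157, -0.57, 0.085], [0.001, -0.005, 0.109], 85]
    - [[0.157, -0.57, 0.085], [0.001, -0.005, 0.109], 85]

```text
time_s: 26.67
ee_pos: [0.5347, 0.3224, 0.2823]
tcp_rot: [-3.129, 0.116, 0.0]
force: [-0.2, -1.0, 0.6]
finger_gap: 0.0849
```

```bash
python3 -c "
from h import *
st(); p,D,C=snap('wrist','w8.png'); b=beakers(C,p,D)['blue']
to(*b,.15,-5);to(*b,.031,-5)"
```

```text
t 26.67 tcp [0.5347 0.3224 0.2823] yaw -4.2 z [ 0.    0.01 -1.  ] F [-0.2 -1.   0.6] gap 0.0849
green 1069 rim z 0.085 lsq [0.5063 0.4487] r 0.0259 enc [0.5063 0.449 ] 0.0292 px 245 52
blue 550 rim z 0.084 lsq [0.5378 0.3082] r 0.0262 enc [0.5379 0.308 ] 0.0289 px 288 194
orange 777 rim z 0.084 lsq [0.4185 0.2983] r 0.026 enc [0.418  0.2979] 0.0292 px 182 208
(np.float64(0.5378018826300677), np.float64(0.30822089669977193), 0.15, -5) -> [0.0051, 0.0191, 0.1765] [-0.012, 0.0, 0.017]
(np.float64(0.5378018826300677), np.float64(0.30822089669977193), 0.031, -5) -> [0.0051, 0.0206, 0.3352] [-0.012, 0.0, 0.017]
```

Call:
play_rows:
  steps:
    - [[0.005, 0.019, 0.03], [-0.012, 0, 0.017], 85]
    - [[0.005, 0.019, 0.08], [-0.012, 0, 0.017], 85]
    - [[0.005, 0.019, 0.13], [-0.012, 0, 0.017], 85]
    - [[0.005, 0.019, 0.17], [-0.012, 0, 0.017], 85]
    - [[0.005, 0.02, 0.21], [-0.012, 0, 0.017], 85]
    - [[0.005, 0.02, 0.25], [-0.012, 0, 0.017], 85]
    - [[0.005, 0.02, 0.29], [-0.012, 0, 0.017], 85]
    - [[0.005, 0.02, 0.32], [-0.012, 0, 0.017], 85]
    - [[0.005, 0.02, 0.335], [-0.012, 0, 0.017], 85]
    - [[0.005, 0.02, 0.335], [-0.012, 0, 0.017], 85]
    - [[0.005, 0.02, 0.335], [-0.012, 0, 0.017], 40]
    - [[0.005, 0.02, 0.335], [-0.012, 0, 0.017], 40]

```text
time_s: 27.72
ee_pos: [0.5397, 0.3089, 0.0334]
tcp_rot: [-3.137, 0.137, -0.005]
force: [0.9, 0.1, 1.0]
finger_gap: 0.0637
```

Call:
play_rows:
  steps:
    - [[0, 0, 0], [0, 0, 0], 40]
    - [[0, 0, 0], [0, 0, 0], 40]
    - [[0, 0, -0.05], [0, 0, 0], 40]
    - [[0, 0, -0.1], [0, 0, 0], 40]
    - [[0, 0, -0.15], [0, 0, 0], 40]
    - [[0, 0, -0.2], [0, 0, 0], 40]
    - [[0, 0, -0.2], [0, 0, 0], 40]

```text
time_s: 28.3
ee_pos: [0.5453, 0.3115, 0.1953]
tcp_rot: [-3.128, 0.136, -0.033]
force: [1.5, 0.3, 0.1]
finger_gap: 0.0543
```

```bash
python3 -c "
from h import *
st(); to(.626,-.003,.18,-5);to(.626,-.003,.049,-5)"
```

```text
t 28.3 tcp [0.5453 0.3115 0.1953] yaw -5.0 z [ 0.022  0.009 -1.   ] F [1.5 0.3 0.1] gap 0.0543
(0.626, -0.003, 0.18, -5) -> [0.1433, 0.4086, 0.0188] [-0.014, -0.026, 0.0]
(0.626, -0.003, 0.049, -5) -> [0.1396, 0.4105, 0.1935] [-0.014, -0.026, 0.0]
```

Call:
play_rows:
  steps:
    - [[0.03, 0.05, 0], [-0.014, -0.026, 0], 40]
    - [[0.06, 0.1, 0], [-0.014, -0.026, 0], 40]
    - [[0.09, 0.15, 0], [-0.014, -0.026, 0], 40]
    - [[0.11, 0.2, 0], [-0.014, -0.026, 0], 40]
    - [[0.13, 0.25, 0], [-0.014, -0.026, 0], 40]
    - [[0.143, 0.3, 0], [-0.014, -0.026, 0], 40]
    - [[0.143, 0.35, 0], [-0.014, -0.026, 0], 40]
    - [[0.143, 0.402, 0], [-0.014, -0.026, 0], 40]
    - [[0.143, 0.402, 0], [-0.014, -0.026, 0], 40]
    - [[0.143, 0.402, 0], [-0.014, -0.026, 0], 40]
    - [[0.143, 0.402, 0.019], [-0.014, -0.026, 0], 40]
    - [[0.143, 0.402, 0.019], [-0.014, -0.026, 0], 40]

```text
time_s: 29.3
ee_pos: [0.6248, 0.0033, 0.1772]
tcp_rot: [-3.138, 0.135, 0.005]
force: [-0.6, 0.3, -1.7]
finger_gap: 0.0543
```

```bash
python3 -c "
from h import *
st(); p,D,C=snap('wrist','w9.png'); np.savez('w9.npz',p=p,D=D,P=cloud(C,D))
to(.626,.002,.052,-5)"
```

```text
t 29.3 tcp [0.6248 0.0033 0.1772] yaw -4.9 z [-0.003  0.001 -1.   ] F [-0.6  0.3 -1.7] gap 0.0543
(0.626, 0.002, 0.052, -5) -> [0.0028, 0.002, 0.1673] [-0.001, 0.005, 0.003]
```

View pics/w9.png

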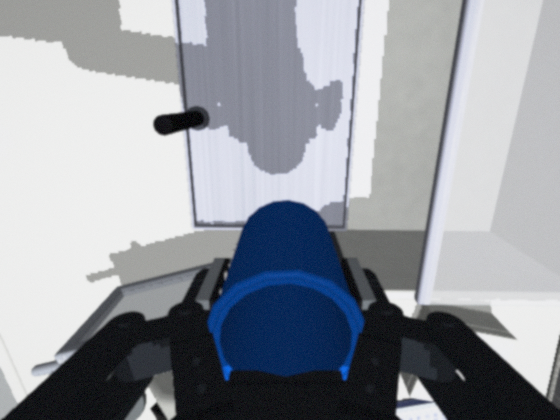

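The view shows the rack with its post (base (203,118)), front edge around col 190, back edge around col 348 and right rim at row 226, with the blue beaker held above.

```bash
python3 -c "
from h import *
C=cam('wrist',get_obs())
yo=np.radians(-5.05);X=np.array([np.cos(yo),np.sin(yo)]);Y=np.array([-X[1],X[0]])
f=np.array([.632,.067])
for n,u,v,z in (('right rim top',230,228,.026),('right floor edge',300,222,.018),('front rim',187,150,.026),('back rim',355,80,.026),('post base',203,118,.026),('post top',162,124,.105)):
    q=onplane(C,u,v,z)[:2]-f; print(n,'own x,y rel. floor pt',(q@X).round(4),(q@Y).round(4))
"
```

```text
right rim top own x,y rel. floor pt -0.0569 -0.1037
right floor edge own x,y rel. floor pt 0.0127 -0.1002
front rim own x,y rel. floor pt -0.0922 -0.027
back rim own x,y rel. floor pt 0.057 0.033
post base own x,y rel. floor pt -0.0753 0.0013
post top own x,y rel. floor pt -0.0823 0.0016
```

The rack edges fit the assumed floor point to within about 2 mm. Lowering the blue beaker.

Call:
play_rows:
  steps:
    - [[0.003, 0.002, 0.03], [0, 0.005, 0.003], 40]
    - [[0.003, 0.002, 0.07], [0, 0.005, 0.003], 40]
    - [[0.003, 0.002, 0.11], [0, 0.005, 0.003], 40]
    - [[0.003, 0.002, 0.14], [0, 0.005, 0.003], 40]
    - [[0.003, 0.002, 0.157], [0, 0.005, 0.003], 40]
    - [[0.003, 0.002, 0.165], [0, 0.005, 0.003], 40]
    - [[0.003, 0.002, 0.168], [0, 0.005, 0.003], 40]
    - [[0.003, 0.002, 0.168], [0, 0.005, 0.003], 40]

```text
time_s: 30.02
ee_pos: [0.6271, 0.0026, 0.0522]
tcp_rot: [-3.138, 0.136, -0.002]
force: [0.0, 1.0, -0.5]
finger_gap: 0.0543
```

```bash
python3 -c "
from h import *
st()"
```

```text
t 30.02 tcp [0.6271 0.0026 0.0522] yaw -4.9 z [ 0.001  0.    -1.   ] F [ 0.   1.  -0.5] gap 0.0543
```

Call:
play_rows:
  steps:
    - [[0, 0, 0.003], [0, 0, 0], 40]
    - [[0, 0, 0.004], [0, 0, 0], 40]
    - [[0, 0, 0.004], [0, 0, 0], 70]
    - [[0, 0, 0.004], [0, 0, 0], 70]
    - [[0, 0, 0.004], [0, 0, 0], 70]
    - [[0, 0, 0.004], [0, 0, 0], 70]
    - [[0, 0, -0.04], [0, 0, 0], 70]
    - [[0, 0, -0.09], [0, 0, 0], 70]
    - [[0, 0, -0.14], [0, 0, 0], 70]
    - [[0, 0, -0.2], [0, 0, 0], 80]
    - [[0, 0, -0.28], [0, 0, 0], 85]
    - [[0, 0, -0.28], [0, 0, 0], 85]

```text
time_s: 31.02
ee_pos: [0.6291, 0.0023, 0.2691]
tcp_rot: [3.138, -0.136, 0.016]
force: [1.1, 0.4, 0.5]
finger_gap: 0.0853
```

Call:
play_rows:
  steps:
    - [[-0.03, -0.05, -0.03], [0, 0, 0], 85]
    - [[-0.06, -0.1, -0.03], [0, 0, 0], 85]
    - [[-0.08, -0.15, -0.03], [0, 0, 0], 85]
    - [[-0.1, -0.2, -0.03], [0, 0, 0], 85]
    - [[-0.12, -0.25, -0.03], [0, 0, 0], 85]
    - [[-0.14, -0.3, -0.03], [0, 0, 0], 85]
    - [[-0.16, -0.35, -0.03], [0, 0, 0], 85]
    - [[-0.18, -0.4, -0.03], [0, 0, 0], 85]
    - [[-0.2, -0.45, -0.03], [0, 0, 0], 85]
    - [[-0.211, -0.5, -0.03], [0, 0, 0], 85]
    - [[-0.211, -0.55, -0.03], [0, 0, 0], 85]
    - [[-0.211, -0.56, -0.03], [0, 0, 0], 85]

```text
time_s: 32.02
ee_pos: [0.506, 0.4397, 0.2895]
tcp_rot: [-3.136, 0.128, -0.016]
force: [0.3, 0.1, -0.6]
finger_gap: 0.0848
```

```bash
python3 -c "
from h import *
st(); p,D,C=snap('wrist','w10.png'); b=beakers(C,p,D)['green']
to(*b,.15,-5);to(*b,.033,-5)
p,D,C=snap('top');beakers(C,p,D)"
```

```text
t 32.02 tcp [0.506  0.4397 0.2895] yaw -4.7 z [ 0.01   0.002 -1.   ] F [ 0.3  0.1 -0.6] gap 0.0848
green 720 rim z 0.084 lsq [0.506  0.4498] r 0.0257 enc [0.506  0.4498] 0.0286 px 281 167
blue 1 rim z 0.074 lsq [0.1881 0.0684] r 0.4424 enc [0.6038 0.2196] 0.0001 px 369 328
orange 612 rim z 0.084 lsq [0.4182 0.2988] r 0.0259 enc [0.4179 0.2978] 0.0295 px 222 292
(np.float64(0.50598264249391), np.float64(0.4497516448810589), 0.15, -5) -> [-0.0037, -0.0147, 0.1858] [-0.002, -0.013, 0.007]
(np.float64(0.50598264249391), np.float64(0.4497516448810589), 0.033, -5) -> [-0.0053, -0.0144, 0.3418] [-0.002, -0.013, 0.007]
green 7 rim z 0.088 lsq [0.521 0.464] r 0.0078 enc [0.5215 0.464 ] 0.01 px 182 220
blue 46 rim z 0.104 lsq [0.6295 0.0007] r 0.0259 enc [6.294e-01 5.000e-04] 0.0285 px 297 194
orange 43 rim z 0.089 lsq [0.4186 0.2962] r 0.0261 enc [0.4186 0.2963] 0.0284 px 223 246
```

Blue stands upright on the rack (rim at z 0.10, at (0.629, 0.001)). Picking green.

Call:
play_rows:
  steps:
    - [[-0.004, -0.0147, 0.03], [-0.002, -0.013, 0.007], 85]
    - [[-0.004, -0.0147, 0.08], [-0.002, -0.013, 0.007], 85]
    - [[-0.004, -0.0147, 0.13], [-0.002, -0.013, 0.007], 85]
    - [[-0.004, -0.0147, 0.18], [-0.002, -0.013, 0.007], 85]
    - [[-0.004, -0.0147, 0.22], [-0.002, -0.013, 0.007], 85]
    - [[-0.005, -0.0147, 0.26], [-0.002, -0.013, 0.007], 85]
    - [[-0.005, -0.0147, 0.3], [-0.002, -0.013, 0.007], 85]
    - [[-0.005, -0.0147, 0.33], [-0.002, -0.013, 0.007], 85]
    - [[-0.005, -0.0147, 0.342], [-0.002, -0.013, 0.007], 85]
    - [[-0.005, -0.0147, 0.342], [-0.002, -0.013, 0.007], 85]
    - [[-0.005, -0.0147, 0.342], [-0.002, -0.013, 0.007], 40]
    - [[-0.005, -0.0147, 0.342], [-0.002, -0.013, 0.007], 40]

```text
time_s: 33.12
ee_pos: [0.5085, 0.4474, 0.0354]
tcp_rot: [-3.138, 0.141, -0.005]
force: [0.1, -0.0, 0.8]
finger_gap: 0.0636
```

Call:
play_rows:
  steps:
    - [[0, 0, 0], [0, 0, 0], 40]
    - [[0, 0, 0], [0, 0, 0], 40]
    - [[0, 0, -0.05], [0, 0, 0], 40]
    - [[0, 0, -0.1], [0, 0, 0], 40]
    - [[0, 0, -0.15], [0, 0, 0], 40]
    - [[0, 0, -0.2], [0, 0, 0], 40]
    - [[0, 0, -0.22], [0, 0, 0], 40]

```text
time_s: 33.7
ee_pos: [0.511, 0.4498, 0.2092]
tcp_rot: [-3.13, 0.14, -0.02]
force: [0.8, 0.5, -0.2]
finger_gap: 0.0546
```

```bash
python3 -c "
from h import *
st(); to(.632,.067,.20,-5);to(.632,.067,.05,-5)"
```

```text
t 33.7 tcp [0.511  0.4498 0.2092] yaw -5.1 z [ 0.013  0.007 -1.   ] F [ 0.8  0.5 -0.2] gap 0.0546
(0.632, 0.067, 0.2, -5) -> [0.2061, 0.494, 0.0107] [-0.011, -0.016, -0.003]
(0.632, 0.067, 0.05, -5) -> [0.2035, 0.4957, 0.2106] [-0.011, -0.016, -0.003]
```

Call:
play_rows:
  steps:
    - [[0.02, 0.05, 0], [-0.011, -0.016, -0.003], 40]
    - [[0.04, 0.1, 0], [-0.011, -0.016, -0.003], 40]
    - [[0.06, 0.15, 0], [-0.011, -0.016, -0.003], 40]
    - [[0.08, 0.2, 0], [-0.011, -0.016, -0.003], 40]
    - [[0.1, 0.25, 0], [-0.011, -0.016, -0.003], 40]
    - [[0.12, 0.3, 0], [-0.011, -0.016, -0.003], 40]
    - [[0.14, 0.35, 0], [-0.011, -0.016, -0.003], 40]
    - [[0.16, 0.4, 0], [-0.011, -0.016, -0.003], 40]
    - [[0.18, 0.45, 0], [-0.011, -0.016, -0.003], 40]
    - [[0.206, 0.494, 0.01], [-0.011, -0.016, -0.003], 40]
    - [[0.206, 0.494, 0.01], [-0.011, -0.016, -0.003], 40]
    - [[0.206, 0.494, 0.01], [-0.011, -0.016, -0.003], 40]

```text
time_s: 34.7
ee_pos: [0.6325, 0.0647, 0.2008]
tcp_rot: [3.138, -0.143, 0.001]
force: [-0.4, 0.4, -1.2]
finger_gap: 0.0546
```

```bash
python3 -c "
from h import *
st(); to(.632,.067,.05,-5)"
```

```text
t 34.7 tcp [0.6325 0.0647 0.2008] yaw -5.2 z [ 0.001 -0.    -1.   ] F [-0.4  0.4 -1.2] gap 0.0546
(0.632, 0.067, 0.05, -5) -> [-0.0011, -0.003, 0.2011] [-0.0, -0.001, -0.005]
```

Call:
play_rows:
  steps:
    - [[-0.001, -0.004, 0.04], [0, 0, -0.005], 40]
    - [[-0.001, -0.004, 0.08], [0, 0, -0.005], 40]
    - [[-0.001, -0.004, 0.12], [0, 0, -0.005], 40]
    - [[-0.001, -0.004, 0.155], [0, 0, -0.005], 40]
    - [[-0.001, -0.004, 0.18], [0, 0, -0.005], 40]
    - [[-0.001, -0.004, 0.193], [0, 0, -0.005], 40]
    - [[-0.001, -0.004, 0.199], [0, 0, -0.005], 40]
    - [[-0.001, -0.004, 0.202], [0, 0, -0.005], 40]
    - [[-0.001, -0.004, 0.202], [0, 0, -0.005], 40]

```text
time_s: 35.45
ee_pos: [0.6351, 0.0689, 0.053]
tcp_rot: [-3.138, 0.134, -0.011]
force: [-0.5, -0.6, 3.8]
finger_gap: 0.0542
```

Call:
play_rows:
  steps:
    - [[0, 0, 0.002], [0, 0, 0], 40]
    - [[0, 0, 0.002], [0, 0, 0], 70]
    - [[0, 0, 0.002], [0, 0, 0], 70]
    - [[0, 0, 0.002], [0, 0, 0], 70]
    - [[0, 0, 0.002], [0, 0, 0], 70]
    - [[0, 0, -0.04], [0, 0, 0], 70]
    - [[0, 0, -0.09], [0, 0, 0], 70]
    - [[0, 0, -0.14], [0, 0, 0], 70]
    - [[0, 0, -0.2], [0, 0, 0], 80]
    - [[0, 0, -0.28], [0, 0, 0], 85]
    - [[0, 0, -0.3], [0, 0, 0], 85]
    - [[0, 0, -0.3], [0, 0, 0], 85]

```text
time_s: 36.45
ee_pos: [0.6385, 0.0689, 0.2896]
tcp_rot: [-3.137, 0.134, -0.039]
force: [0.6, 0.3, 1.5]
finger_gap: 0.0849
```

```bash
python3 -c "
from h import *
st(); to(.418,.298,.28,-5)
p,D,C=snap('wrist');beakers(C,p,D)"
```

```text
t 36.45 tcp [0.6385 0.0689 0.2896] yaw -4.9 z [ 0.025  0.    -1.   ] F [0.6 0.3 1.5] gap 0.0849
(0.418, 0.298, 0.28, -5) -> [-0.3192, -0.2792, 0.0055] [-0.003, -0.032, 0.002]
green 831 rim z 0.1 lsq [0.6377 0.0717] r 0.026 enc [0.6376 0.0713] 0.0292 px 279 177
blue 534 rim z 0.1 lsq [0.6347 0.0012] r 0.0263 enc [6.346e-01 3.000e-04] 0.0294 px 282 241
orange none
```

Call:
play_rows:
  steps:
    - [[-0.04, -0.03, 0], [-0.003, -0.032, 0.002], 85]
    - [[-0.08, -0.06, 0], [-0.003, -0.032, 0.002], 85]
    - [[-0.12, -0.09, 0], [-0.003, -0.032, 0.002], 85]
    - [[-0.16, -0.12, 0], [-0.003, -0.032, 0.002], 85]
    - [[-0.2, -0.16, 0], [-0.003, -0.032, 0.002], 85]
    - [[-0.24, -0.2, 0], [-0.003, -0.032, 0.002], 85]
    - [[-0.28, -0.24, 0], [-0.003, -0.032, 0.002], 85]
    - [[-0.31, -0.27, 0], [-0.003, -0.032, 0.002], 85]
    - [[-0.319, -0.279, 0.005], [-0.003, -0.032, 0.002], 85]
    - [[-0.319, -0.279, 0.005], [-0.003, -0.032, 0.002], 85]
    - [[-0.319, -0.279, 0.005], [-0.003, -0.032, 0.002], 85]

```text
time_s: 37.42
ee_pos: [0.416, 0.2973, 0.2758]
tcp_rot: [3.136, -0.135, -0.011]
force: [0.2, 0.3, -1.0]
finger_gap: 0.0848
```

```bash
python3 -c "
from h import *
st(); p,D,C=snap('wrist','w11.png'); b=beakers(C,p,D)['orange']
to(*b,.15,-5);to(*b,.033,-5)
p,D,C=snap('top');beakers(C,p,D)"
```

```text
t 37.42 tcp [0.416  0.2973 0.2758] yaw -4.9 z [-0.007 -0.002 -1.   ] F [ 0.2  0.3 -1. ] gap 0.0848
green 222 rim z 0.097 lsq [0.6358 0.0802] r 0.019 enc [0.6344 0.0913] 0.0185 px 478 328
blue 133 rim z 0.1 lsq [ 0.6308 -0.0028] r 0.0216 enc [ 0.6234 -0.0144] 0.0217 px 463 401
orange 822 rim z 0.084 lsq [0.4178 0.2982] r 0.026 enc [0.4177 0.2981] 0.029 px 287 177
(np.float64(0.41781156693706967), np.float64(0.2982364627835634), 0.15, -5) -> [0.0023, -0.0023, 0.1684] [0.003, 0.008, -0.0]
(np.float64(0.41781156693706967), np.float64(0.2982364627835634), 0.033, -5) -> [0.0033, -0.0027, 0.3244] [0.003, 0.008, -0.0]
green 39 rim z 0.104 lsq [0.6376 0.0711] r 0.0255 enc [0.6373 0.0709] 0.028 px 279 192
blue 40 rim z 0.104 lsq [ 6.346e-01 -5.000e-04] r 0.0259 enc [ 6.347e-01 -6.000e-04] 0.0284 px 298 192
orange 13 rim z 0.089 lsq [0.4181 0.2954] r 0.0259 enc [0.4025 0.2936] 0.022 px 224 252
```

Call:
play_rows:
  steps:
    - [[0.002, -0.002, 0.03], [0.003, 0.008, 0], 85]
    - [[0.002, -0.002, 0.08], [0.003, 0.008, 0], 85]
    - [[0.002, -0.002, 0.13], [0.003, 0.008, 0], 85]
    - [[0.002, -0.002, 0.17], [0.003, 0.008, 0], 85]
    - [[0.003, -0.003, 0.21], [0.003, 0.008, 0], 85]
    - [[0.003, -0.003, 0.25], [0.003, 0.008, 0], 85]
    - [[0.003, -0.003, 0.29], [0.003, 0.008, 0], 85]
    - [[0.003, -0.003, 0.315], [0.003, 0.008, 0], 85]
    - [[0.003, -0.003, 0.325], [0.003, 0.008, 0], 85]
    - [[0.003, -0.003, 0.325], [0.003, 0.008, 0], 85]
    - [[0.003, -0.003, 0.325], [0.003, 0.008, 0], 40]
    - [[0.003, -0.003, 0.325], [0.003, 0.008, 0], 40]

```text
time_s: 38.52
ee_pos: [0.4203, 0.2988, 0.0346]
tcp_rot: [-3.136, 0.14, -0.005]
force: [0.4, -0.3, 0.2]
finger_gap: 0.0634
```

Call:
play_rows:
  steps:
    - [[0, 0, 0], [0, 0, 0], 40]
    - [[0, 0, 0], [0, 0, 0], 40]
    - [[0, 0, -0.05], [0, 0, 0], 40]
    - [[0, 0, -0.1], [0, 0, 0], 40]
    - [[0, 0, -0.15], [0, 0, 0], 40]
    - [[0, 0, -0.2], [0, 0, 0], 40]
    - [[0, 0, -0.22], [0, 0, 0], 40]

```text
time_s: 39.1
ee_pos: [0.4228, 0.3003, 0.2068]
tcp_rot: [-3.131, 0.139, -0.021]
force: [1.0, 1.7, -0.3]
finger_gap: 0.0543
```

```bash
python3 -c "
from h import *
st(); to(.643,.138,.20,-5)"
```

```text
t 39.1 tcp [0.4228 0.3003 0.2068] yaw -5.1 z [ 0.014  0.007 -1.   ] F [ 1.   1.7 -0.3] gap 0.0543
(0.643, 0.138, 0.2, -5) -> [0.3116, 0.1895, 0.0115] [-0.011, -0.017, -0.002]
```

Call:
play_rows:
  steps:
    - [[0.04, 0.03, 0], [-0.011, -0.017, -0.002], 40]
    - [[0.08, 0.06, 0], [-0.011, -0.017, -0.002], 40]
    - [[0.12, 0.09, 0], [-0.011, -0.017, -0.002], 40]
    - [[0.16, 0.12, 0], [-0.011, -0.017, -0.002], 40]
    - [[0.2, 0.14, 0], [-0.011, -0.017, -0.002], 40]
    - [[0.24, 0.16, 0], [-0.011, -0.017, -0.002], 40]
    - [[0.28, 0.18, 0], [-0.011, -0.017, -0.002], 40]
    - [[0.312, 0.19, 0.011], [-0.011, -0.017, -0.002], 40]
    - [[0.312, 0.19, 0.011], [-0.011, -0.017, -0.002], 40]
    - [[0.312, 0.19, 0.011], [-0.011, -0.017, -0.002], 40]
    - [[0.312, 0.19, 0.011], [-0.011, -0.017, -0.002], 40]

```text
time_s: 40.02
ee_pos: [0.6425, 0.1379, 0.2001]
tcp_rot: [3.139, -0.137, -0.003]
force: [-0.4, 0.4, -0.8]
finger_gap: 0.0543
```

```bash
python3 -c "
from h import *
st(); to(.642,.138,.052,-5)"
```

```text
t 40.02 tcp [0.6425 0.1379 0.2001] yaw -5.0 z [-0.002  0.    -1.   ] F [-0.4  0.4 -0.8] gap 0.0543
(0.642, 0.138, 0.052, -5) -> [-0.0004, -0.0001, 0.1975] [0.0, 0.002, -0.0]
```

Call:
play_rows:
  steps:
    - [[0, 0, 0.04], [0, 0, 0], 40]
    - [[0, 0, 0.08], [0, 0, 0], 40]
    - [[0, 0, 0.12], [0, 0, 0], 40]
    - [[0, 0, 0.155], [0, 0, 0], 40]
    - [[0, 0, 0.18], [0, 0, 0], 40]
    - [[0, 0, 0.19], [0, 0, 0], 40]
    - [[0, 0, 0.197], [0, 0, 0], 40]
    - [[0, 0, 0.2], [0, 0, 0], 40]

```text
time_s: 40.68
ee_pos: [0.6432, 0.1386, 0.0519]
tcp_rot: [-3.139, 0.135, -0.002]
force: [-1.9, -1.6, 7.3]
finger_gap: 0.0542
```

Call:
play_rows:
  steps:
    - [[0, 0, 0.001], [0, 0, 0], 40]
    - [[0, 0, 0.001], [0, 0, 0], 70]
    - [[0, 0, 0.001], [0, 0, 0], 70]
    - [[0, 0, 0.001], [0, 0, 0], 70]
    - [[0, 0, 0.001], [0, 0, 0], 70]
    - [[0, 0, -0.04], [0, 0, 0], 70]
    - [[0, 0, -0.09], [0, 0, 0], 70]
    - [[0, 0, -0.14], [0, 0, 0], 70]
    - [[0, 0, -0.2], [0, 0, 0], 80]
    - [[0, 0, -0.28], [0, 0, 0], 50]
    - [[0, 0, -0.34], [0, 0, 0], 50]
    - [[0, 0, -0.34], [0, 0, 0], 50]

```text
time_s: 41.68
ee_pos: [0.6446, 0.1387, 0.3137]
tcp_rot: [-3.137, 0.135, -0.015]
force: [0.9, -0.8, 1.4]
finger_gap: 0.0497
```

```bash
python3 -c "
from h import *
st(); p,D,C=snap('wrist','w12.png');beakers(C,p,D)
to(.555,.0745,.28,40);print(get_obs()['q'])
p,D,C=snap('top');beakers(C,p,D)"
```

```text
t 41.68 tcp [0.6446 0.1387 0.3137] yaw -4.9 z [ 0.009  0.001 -1.   ] F [ 0.9 -0.8  1.4] gap 0.0497
green 630 rim z 0.1 lsq [0.6411 0.0717] r 0.0259 enc [0.6413 0.0709] 0.0294 px 284 230
blue 428 rim z 0.1 lsq [0.6381 0.0011] r 0.0262 enc [6.378e-01 3.000e-04] 0.0294 px 287 283
orange 732 rim z 0.1 lsq [0.6446 0.138 ] r 0.026 enc [0.6444 0.1375] 0.0293 px 283 175
(0.555, 0.0745, 0.28, 40) -> [-0.1155, 0.0964, 0.0498] [0.005, -0.023, -0.999]
[1.05634240e-01 2.28547021e-01 1.43627412e+00 3.14766478e-05
 1.45897885e+00 1.91829347e-01]
green 17 rim z 0.104 lsq [0.6405 0.0685] r 0.0246 enc [0.6422 0.0576] 0.0238 px 285 190
blue 45 rim z 0.103 lsq [ 6.391e-01 -1.000e-04] r 0.0257 enc [ 6.387e-01 -1.000e-04] 0.0284 px 298 191
orange 6 rim z 0.103 lsq [0.6662 0.1295] r 0.0055 enc [0.6681 0.128 ] 0.0068 px 266 184
```

View pics/w12.png

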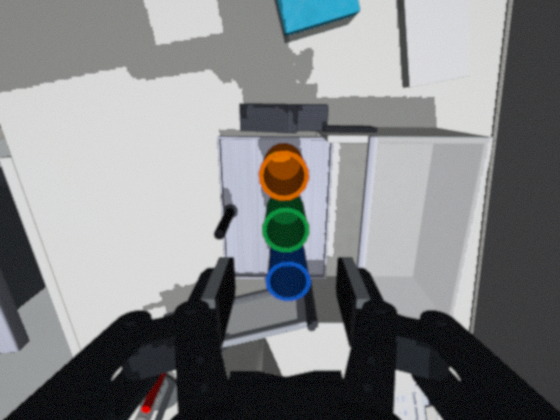

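All three beakers stand on the rack: orange (284,175), green (285,230), blue (288,281); post top at about (220,232). The rack crept in about 9 mm. I'll push it home from the front with closed fingers.

```bash
python3 -c "
from h import *
C=cam('wrist',get_obs());print(onplane(C,221,232,.105))
to(.505,.078,.30,-5);to(.505,.078,.065,-5);to(.679,.063,.065,-5)"
```

```text
[0.56766341 0.07729953 0.105     ]
(0.505, 0.078, 0.3, -5) -> [-0.1812, 0.0972, 0.0183] [-0.004, -0.02, 0.001]
(0.505, 0.078, 0.065, -5) -> [-0.1861, 0.0982, 0.3316] [-0.004, -0.02, 0.001]
(0.679, 0.063, 0.065, -5) -> [0.0468, 0.0981, 0.3352] [-0.004, -0.02, 0.001]
```

Call:
play_rows:
  steps:
    - [[-0.05, 0.03, 0], [-0.004, -0.02, 0.001], 0]
    - [[-0.1, 0.06, 0], [-0.004, -0.02, 0.001], 0]
    - [[-0.15, 0.09, 0], [-0.004, -0.02, 0.001], 0]
    - [[-0.181, 0.097, 0], [-0.004, -0.02, 0.001], 0]
    - [[-0.181, 0.097, 0.02], [-0.004, -0.02, 0.001], 0]
    - [[-0.182, 0.097, 0.07], [-0.004, -0.02, 0.001], 0]
    - [[-0.183, 0.097, 0.12], [-0.004, -0.02, 0.001], 0]
    - [[-0.184, 0.098, 0.17], [-0.004, -0.02, 0.001], 0]
    - [[-0.185, 0.098, 0.22], [-0.004, -0.02, 0.001], 0]
    - [[-0.186, 0.098, 0.27], [-0.004, -0.02, 0.001], 0]
    - [[-0.186, 0.098, 0.32], [-0.004, -0.02, 0.001], 0]
    - [[-0.186, 0.098, 0.332], [-0.004, -0.02, 0.001], 0]

```text
time_s: 42.78
ee_pos: [0.4984, 0.0779, 0.0576]
tcp_rot: [3.138, -0.137, -0.022]
force: [-1.1, -0.5, -1.6]
finger_gap: 0.0
```

```bash
python3 -c "
from h import *
st(); to(.66,.0645,.065,-5)"
```

```text
t 42.78 tcp [0.4984 0.0779 0.0576] yaw -5.0 z [-0.014 -0.    -1.   ] F [-1.1 -0.5 -1.6] gap 0.0
(0.66, 0.0645, 0.065, -5) -> [0.2161, -0.0009, -0.0129] [0.002, 0.018, 0.0]
```

Call:
play_rows:
  steps:
    - [[0.015, 0, -0.012], [0.002, 0.018, 0], 0]
    - [[0.03, 0, -0.012], [0.002, 0.018, 0], 0]
    - [[0.042, 0, -0.012], [0.002, 0.018, 0], 0]
    - [[0.054, 0, -0.012], [0.002, 0.018, 0], 0]
    - [[0.066, 0, -0.012], [0.002, 0.018, 0], 0]
    - [[0.078, 0, -0.012], [0.002, 0.018, 0], 0]
    - [[0.092, 0, -0.012], [0.002, 0.018, 0], 0]
    - [[0.106, 0, -0.012], [0.002, 0.018, 0], 0]
    - [[0.12, 0, -0.012], [0.002, 0.018, 0], 0]
    - [[0.134, 0, -0.012], [0.002, 0.018, 0], 0]
    - [[0.147, 0, -0.012], [0.002, 0.018, 0], 0]
    - [[0.158, 0, -0.012], [0.002, 0.018, 0], 0]

```text
time_s: 43.78
ee_pos: [0.6196, 0.067, 0.0666]
tcp_rot: [3.138, -0.137, 0.007]
force: [-1.1, -1.1, 6.5]
finger_gap: -0.0
```

```bash
python3 -c "
from h import *
st(); to(.679,.063,.065,-5)"
```

```text
t 43.78 tcp [0.6196 0.067  0.0666] yaw -5.0 z [ 0.004 -0.001 -1.   ] F [-1.1 -1.1  6.5] gap -0.0
(0.679, 0.063, 0.065, -5) -> [0.0794, -0.0016, 0.0025] [0.0, -0.005, -0.0]
```

Call:
play_rows:
  steps:
    - [[0.012, 0, 0], [0, 0, 0], 0]
    - [[0.024, 0, 0], [0, 0, 0], 0]
    - [[0.036, 0, 0], [0, 0, 0], 0]
    - [[0.047, 0, 0], [0, 0, 0], 0]
    - [[0.057, 0, 0], [0, 0, 0], 0]
    - [[0.065, 0, 0], [0, 0, 0], 0]
    - [[0.072, 0, 0], [0, 0, 0], 0]
    - [[0.077, 0, 0], [0, 0, 0], 0]
    - [[0.08, 0, 0], [0, 0, 0], 0]
    - [[0.083, 0, 0], [0, 0, 0], 0]
    - [[0.085, 0, 0], [0, 0, 0], 0]

```text
time_s: 44.7
ee_pos: [0.678, 0.0617, 0.0669]
tcp_rot: [3.138, -0.136, -0.015]
force: [-17.3, -1.2, 15.7]
finger_gap: -0.0002
```

```bash
python3 -c "
from h import *
st()"
```

```text
t 44.7 tcp [0.678  0.0617 0.0669] yaw -5.0 z [-0.009 -0.001 -1.   ] F [-17.3  -1.2  15.7] gap -0.0002
```

Call:
play_rows:
  steps:
    - [[-0.05, 0, 0], [0, 0, 0], 0]
    - [[-0.1, 0, 0], [0, 0, 0], 0]
    - [[-0.14, 0, 0], [0, 0, 0], 0]
    - [[-0.14, 0, -0.05], [0, 0, 0], 0]
    - [[-0.14, 0, -0.1], [0, 0, -0.1], 0]
    - [[-0.14, 0, -0.15], [0, 0, -0.25], 0]
    - [[-0.14, 0, -0.2], [0, 0, -0.4], 0]
    - [[-0.14, 0, -0.25], [0, 0, -0.55], 0]
    - [[-0.14, 0, -0.3], [0, 0, -0.7], 0]
    - [[-0.14, 0, -0.32], [0, 0, -0.85], 0]
    - [[-0.14, 0, -0.32], [0, 0, -1], 0]
    - [[-0.14, 0, -0.32], [0, 0, -1], 0]

```text
time_s: 45.7
ee_pos: [0.5766, 0.0715, 0.3099]
tcp_rot: [-2.949, -1.078, 0.008]
force: [-0.7, -0.4, -0.7]
finger_gap: -0.0002
```

```bash
python3 -c "
from h import *
st(); p,D,C=snap('top','t2.png');P=cloud(C,D);beakers(C,p,D)
hsv=cv2.cvtColor(p,cv2.COLOR_RGB2HSV)
for p,D,C in ((p,D,C),snap('wrist')):
    P=cloud(C,D);hsv=cv2.cvtColor(p,cv2.COLOR_RGB2HSV)
    M=((cv2.inRange(hsv,(0,120,60),(8,255,255))|cv2.inRange(hsv,(173,120,60),(180,255,255)))>0)&(P[...,2]>.165)&(P[...,2]<.185)&(abs(P[...,0]-.46)<.06)&(abs(P[...,1]+.11)<.06);print(M.sum(),P[M].mean(0))
to(.4638,-.1097,.28,84)
p,D,C=snap('scene');cv2.imwrite('pics/s4.png',cv2.resize(p[120:340,150:430],None,fx=2.6,fy=2.6)[:,:,::-1])"
```

```text
t 45.7 tcp [0.5766 0.0715 0.3099] yaw 40.2 z [-0.005  0.    -1.   ] F [-0.7 -0.4 -0.7] gap -0.0002
green none
blue 3 rim z 0.125 lsq [ 0.411  -0.2459] r 0.0359 enc [ 0.3754 -0.2478] 0.0045 px 363 256
orange 1 rim z 0.122 lsq [0.3604 0.2614] r 0.6357 enc [0.875  0.6347] 0.0001 px 142 134
5 [ 0.45933524 -0.10992214  0.17286421]
154 [ 0.45965078 -0.10751042  0.17146451]
(0.4638, -0.1097, 0.28, 84) -> [-0.2683, 0.0904, 0.0374] [-0.013, 0.007, -0.981]
```

View pics/s4.png

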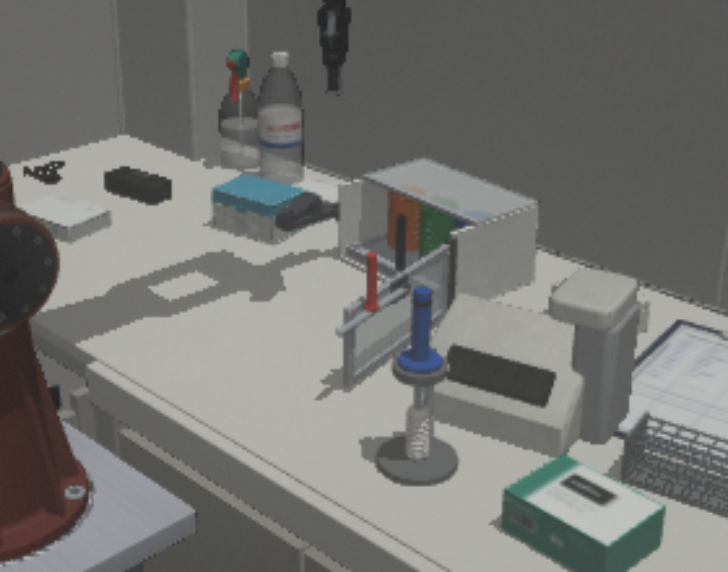

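The view shows the rack home with the beakers behind the clear roof, the brush hanging in its stand, and the gate still open. The pin is at about (0.460, -0.109).

Call:
play_rows:
  steps:
    - [[-0.05, 0.02, 0], [-0.013, 0.007, -0.2], 50]
    - [[-0.1, 0.04, 0], [-0.013, 0.007, -0.35], 50]
    - [[-0.15, 0.06, 0], [-0.013, 0.007, -0.5], 50]
    - [[-0.2, 0.08, 0], [-0.013, 0.007, -0.65], 50]
    - [[-0.25, 0.09, 0.02], [-0.013, 0.007, -0.8], 50]
    - [[-0.269, 0.088, 0.037], [-0.013, 0.007, -0.981], 50]
    - [[-0.27, 0.087, 0.037], [-0.013, 0.007, -0.981], 50]
    - [[-0.27, 0.087, 0.037], [-0.013, 0.007, -0.981], 50]
    - [[-0.27, 0.087, 0.037], [-0.013, 0.007, -0.981], 50]

```text
time_s: 46.6
ee_pos: [0.4605, -0.1086, 0.2787]
tcp_rot: [-2.336, -2.097, 0.002]
force: [1.2, -0.9, 0.8]
finger_gap: 0.0499
```

```bash
python3 -c "
from h import *
st(); to(.460,-.109,.2,84); to(.460,-.109,.138,84)"
```

```text
t 46.6 tcp [ 0.4605 -0.1086  0.2787] yaw 83.8 z [-0.002  0.001 -1.   ] F [ 1.2 -0.9  0.8] gap 0.0499
(0.46, -0.109, 0.2, 84) -> [-0.0007, -0.0003, 0.105] [-0.003, -0.001, -0.004]
(0.46, -0.109, 0.138, 84) -> [-0.0007, -0.0001, 0.1876] [-0.003, -0.001, -0.004]
```

Call:
play_rows:
  steps:
    - [[-0.001, 0, 0.04], [0, 0, 0], 50]
    - [[-0.001, 0, 0.08], [0, 0, 0], 50]
    - [[-0.001, 0, 0.12], [0, 0, 0], 50]
    - [[-0.001, 0, 0.155], [0, 0, 0], 50]
    - [[-0.001, 0, 0.18], [0, 0, 0], 50]
    - [[-0.001, 0, 0.188], [0, 0, 0], 50]
    - [[-0.001, 0, 0.188], [0, 0, 0], 0]
    - [[-0.001, 0, 0.188], [0, 0, 0], 0]
    - [[-0.001, 0, 0.188], [0, 0, 0], 0]
    - [[-0.001, 0, 0.188], [0, 0, 0], 0]
    - [[-0.001, 0, 0.188], [0, 0, 0], 0]

```text
time_s: 47.52
ee_pos: [0.4618, -0.1096, 0.1398]
tcp_rot: [2.337, 2.097, 0.002]
force: [0.4, 0.6, 3.1]
finger_gap: 0.0101
```

```bash
cat > arc.py <<'E'
import sys
from h import *
st(); o=get_obs();A=R.from_rotvec(o['tcp_rot']);h=np.array([.662,-.059]);yo=np.radians(-5.05)
z0=.140
def pose(g,a):
    al=.132+.075*np.cos(a)-.055*np.sin(a); up=.055*np.cos(a)+.075*np.sin(a)-.055
    c,s=np.cos(yo+g),np.sin(yo+g)
    return np.array([h[0]-s*al-c*.014,h[1]+c*al-s*.014,z0+up])
d=o['ee_pos'][:2]-h; print('r',np.linalg.norm(d),'g',np.arctan2(-d[0],d[1])-yo-np.arctan2(.014,.207))
w=float(sys.argv[1])  # tool yaw (deg) minus gate yaw at start
g0=float(sys.argv[2])
for t in sys.argv[3:]:
    g,l=map(float,t.split(','))
    s=A.inv().apply(pose(g,l)-o['ee_pos'])/.75; print(g,l,s.round(3).tolist(),round(-(g-g0)/(np.pi/4),3))
E
python3 arc.py 0 1.82 1.72,0 1.62,0 1.52,0 1.42,0 1.32,.1 1.22,.2 1.12,.3 1.05,.3
```

```text
t 47.52 tcp [ 0.4618 -0.1096  0.1398] yaw 83.8 z [ 0.002 -0.    -1.   ] F [0.4 0.6 3.1] gap 0.0101
r 0.20646668533538692 g 1.839219767301523
1.72 0.0 [0.031, -0.011, -0.0] 0.127
1.62 0.0 [0.058, -0.016, -0.0] 0.255
1.52 0.0 [0.086, -0.018, -0.0] 0.382
1.42 0.0 [0.113, -0.018, -0.0] 0.509
1.32 0.1 [0.139, -0.007, -0.01] 0.637
1.22 0.2 [0.163, 0.007, -0.019] 0.764
1.12 0.3 [0.183, 0.023, -0.027] 0.891
1.05 0.3 [0.2, 0.03, -0.027] 0.98
```

Call:
play_rows:
  steps:
    - [[0.015, -0.006, 0], [0, 0, 0.05], 0]
    - [[0.031, -0.011, 0], [0, 0, 0.127], 0]
    - [[0.058, -0.016, 0], [0, 0, 0.255], 0]
    - [[0.086, -0.018, 0], [0, 0, 0.382], 0]
    - [[0.113, -0.018, 0], [0, 0, 0.509], 0]
    - [[0.139, -0.007, -0.01], [0, 0, 0.637], 0]
    - [[0.163, 0.007, -0.019], [0, 0, 0.764], 0]
    - [[0.183, 0.023, -0.027], [0, 0, 0.891], 0]
    - [[0.2, 0.03, -0.027], [0, 0, 0.98], 0]
    - [[0.2, 0.03, -0.027], [0, 0, 0.98], 0]

```text
time_s: 48.35
ee_pos: [0.496, 0.0401, 0.1575]
tcp_rot: [-2.949, -1.065, 0.015]
force: [-4.8, 4.4, -3.4]
finger_gap: 0.0103
```

```bash
python3 arc.py 0 1.05 .95,.3 .85,.3 .75,.3 .65,.3 .55,.3 .45,.3 .35,.3 .27,.3
```

```text
t 48.35 tcp [0.496  0.0401 0.1575] yaw 39.7 z [-0.011  0.003 -1.   ] F [-4.8  4.4 -3.4] gap 0.0103
r 0.19330132768916117 g 1.0533121266875245
0.95 0.3 [0.025, -0.0, -0.003] 0.127
0.85 0.3 [0.05, -0.005, -0.003] 0.255
0.75 0.3 [0.075, -0.007, -0.003] 0.382
0.65 0.3 [0.1, -0.007, -0.004] 0.509
0.55 0.3 [0.125, -0.005, -0.004] 0.637
0.45 0.3 [0.149, 0.001, -0.004] 0.764
0.35 0.3 [0.173, 0.008, -0.004] 0.891
0.27 0.3 [0.192, 0.016, -0.004] 0.993
```

Call:
play_rows:
  steps:
    - [[0.025, 0, -0.003], [0, 0, 0.127], 0]
    - [[0.05, -0.005, -0.003], [0, 0, 0.255], 0]
    - [[0.075, -0.007, -0.003], [0, 0, 0.382], 0]
    - [[0.1, -0.007, -0.004], [0, 0, 0.509], 0]
    - [[0.125, -0.005, -0.004], [0, 0, 0.637], 0]
    - [[0.149, 0.001, -0.004], [0, 0, 0.764], 0]
    - [[0.173, 0.008, -0.004], [0, 0, 0.891], 0]
    - [[0.192, 0.016, -0.004], [0, 0, 0.993], 0]
    - [[0.192, 0.016, -0.004], [0, 0, 0.993], 0]

```text
time_s: 49.1
ee_pos: [0.6141, 0.1272, 0.158]
tcp_rot: [-3.129, 0.141, 0.025]
force: [-0.9, 8.3, -2.6]
finger_gap: 0.0103
```

```bash
python3 arc.py 0 .27 .2,.3 .13,.3 .07,.3 .02,.3 0,.3 -.01,.3 -.01,.15 -.01,0
```

```text
t 49.1 tcp [0.6141 0.1272 0.158 ] yaw -5.1 z [-0.016  0.01  -1.   ] F [-0.9  8.3 -2.6] gap 0.0103
r 0.19222330663168496 g 0.2726186383357861
0.2 0.3 [0.018, 0.0, -0.003] 0.089
0.13 0.3 [0.035, -0.004, -0.003] 0.178
0.07 0.3 [0.049, -0.006, -0.003] 0.255
0.02 0.3 [0.062, -0.008, -0.003] 0.318
0.0 0.3 [0.067, -0.008, -0.003] 0.344
-0.01 0.3 [0.069, -0.009, -0.003] 0.357
-0.01 0.15 [0.07, -0.023, 0.009] 0.357
-0.01 0.0 [0.07, -0.034, 0.023] 0.357
```

Call:
play_rows:
  steps:
    - [[0.018, 0, -0.003], [0, 0, 0], 0]
    - [[0.035, -0.004, -0.003], [0, 0, 0], 0]
    - [[0.049, -0.006, -0.003], [0, 0, 0], 0]
    - [[0.062, -0.008, -0.003], [0, 0, 0], 0]
    - [[0.067, -0.008, -0.003], [0, 0, 0], 0]
    - [[0.07, -0.009, -0.003], [0, 0, 0], 0]
    - [[0.07, -0.009, -0.003], [0, 0, 0], 0]
    - [[0.07, -0.016, 0.003], [0, 0, 0], 0]
    - [[0.07, -0.023, 0.009], [0, 0, 0], 0]
    - [[0.07, -0.029, 0.016], [0, 0, 0], 0]
    - [[0.07, -0.034, 0.023], [0, 0, 0], 0]
    - [[0.07, -0.034, 0.023], [0, 0, 0], 0]

```text
time_s: 50.1
ee_pos: [0.6662, 0.1483, 0.142]
tcp_rot: [-3.131, 0.138, 0.033]
force: [-7.9, -0.0, 5.2]
finger_gap: 0.01
```

```bash
python3 arc.py 0 0 0,0
```

```text
t 50.1 tcp [0.6662 0.1483 0.142 ] yaw -5.1 z [-0.021  0.009 -1.   ] F [-7.9 -0.   5.2] gap 0.01
r 0.20733306586468866 g 0.0004497140435273106
0.0 0.0 [0.0, -0.0, 0.003] -0.0
```

Call:
play_rows:
  steps:
    - [[0, 0, 0.002], [0, 0, 0], 0]
    - [[0, 0, 0.002], [0, 0, 0], 40]
    - [[0, 0, 0.002], [0, 0, 0], 40]
    - [[0, 0, 0.002], [0, 0, 0], 40]
    - [[0, 0, 0.002], [0, 0, 0], 40]
    - [[0, 0, -0.05], [0, 0, 0], 40]
    - [[0, 0, -0.1], [0, 0, 0], 40]
    - [[0, 0, -0.15], [0, 0, 0], 40]
    - [[0, 0, -0.2], [0, 0, 0], 40]
    - [[0, 0.05, -0.25], [0, 0, 0], 40]
    - [[0, 0.09, -0.25], [0, 0, 0], 40]
    - [[0, 0.09, -0.25], [0, 0, 0], 40]

```text
time_s: 51.1
ee_pos: [0.6663, 0.0735, 0.3348]
tcp_rot: [-3.134, 0.146, 0.018]
force: [0.2, 1.0, 0.6]
finger_gap: 0.0397
```

```bash
python3 -c "
from h import *
st(); p,D,C=snap('wrist','w13.png');P=cloud(C,D)
hsv=cv2.cvtColor(p,cv2.COLOR_RGB2HSV)
red=((cv2.inRange(hsv,(0,120,60),(8,255,255))|cv2.inRange(hsv,(173,120,60),(180,255,255)))>0)&(P[...,2]>.165)&(P[...,2]<.19)
print('pin top',red.sum(),P[red].mean(0))
S=(P[...,2]>.107)&(P[...,2]<.117)&(P[...,0]>.64)&(P[...,0]<.70)&(P[...,1]>-.03)&(P[...,1]<.14)
Q=P[S];l=cv2.fitLine(Q[:,:2].astype(np.float32),cv2.DIST_HUBER,0,.01,.01).ravel();print('gate line',len(Q),l,np.degrees(np.arctan2(-l[0],l[1])))"
```

```text
t 51.1 tcp [0.6663 0.0735 0.3348] yaw -5.3 z [-0.011  0.004 -1.   ] F [0.2 1.  0.6] gap 0.0397
pin top 124 [0.66710709 0.14913477 0.17333276]
gate line 1297 [0.09617207 0.9953647  0.6715935  0.06165674] -5.518783
```

View pics/w13.png

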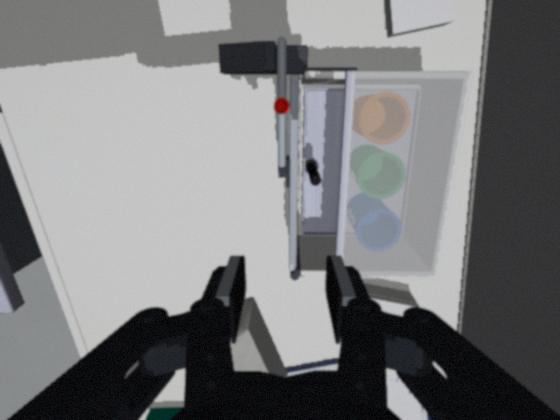

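The view shows the gate shut, the bar lying in the catch (pin (281,105)), the rack home with the post at (313,172), and all three beakers upright under the roof. Final checks follow: rack post, bystanders and brush against the start.

```bash
python3 -c "
from h import *
st(); p,D,C=snap('wrist');P=cloud(C,D)
S=(p.max(2)<45);S[:150]=0;S[205:]=0;S[:,:302]=0;S[:,330:]=0
S&=(P[...,2]>.098)&(P[...,2]<.112);print('post',S.sum(),P[S].mean(0))
p,D,C=snap('top');P=cloud(C,D)
for n,b in (('tip',(190,165,235,200)),('white',(135,218,178,252)),('teal',(388,236,436,270))):
    s=P[b[1]:b[3],b[0]:b[2]].reshape(-1,3); s=s[(s[:,2]>.018)]
    zt=np.percentile(s[:,2],80); s=s[abs(s[:,2]-zt)<.008]; print(n,zt.round(3),cv2.minAreaRect(s[:,:2].astype(np.float32)))
hsv=cv2.cvtColor(p,cv2.COLOR_RGB2HSV);M=(cv2.inRange(hsv,(100,100,60),(130,255,255))>0)&(P[...,2]>.19)&(P[...,2]<.22)&(P[...,1]<-.2);print('brush',M.sum(),np.median(P[M],0))
"
```

```text
t 51.15 tcp [0.6653 0.0763 0.332 ] yaw -5.3 z [-0.015  0.008 -1.   ] F [-0.1  0.3 -0.9] gap 0.04
post 62 [0.69813747 0.06246815 0.1030355 ]
tip 0.07 ((0.6900539994239807, 0.35395222902297974), (0.08682109415531158, 0.12314380705356598), 11.136523246765137)
white 0.031 ((0.4755550026893616, 0.5825194716453552), (0.09205003827810287, 0.12536536157131195), 9.214000701904297)
teal 0.052 ((0.3920428156852722, -0.4650976061820984), (0.12741979956626892, 0.09433406591415405), 88.911376953125)
brush 21 [ 0.37398713 -0.26124086  0.21006672]
```

```bash
python3 -c "
from rig import job
print(job.close_job())"
```

```text
the job is handed in; nothing more can be done
None
```

I carried out the whole job in the order asked and handed it in at about 51 s of robot time. The job gives no verdict, so what follows rests on my own checks.

- **Opening:** I lifted the latch, swung the gate to about 1.8 rad and drew the rack out 0.149 m.
- **Scrubbing:** I scrubbed blue, then green, then orange. All six pushes to the bottom showed contact at the floor, from 6 N on the first blue push up to 22 N. The draw up between pushes was commanded at 60 mm; I did not measure its peak.
- **Putting back:** I hung the brush in its stand, stood all three beakers on the rack, pushed the rack home and shut the gate. I held the bar up and lowered it into the catch.

**Last checks:**
- **Latch and gate:** the pin top is at (0.667, 0.149, 0.173), where it was at the start. The gate line read -5.5° against -5.05° at the start; its position agreed to under 1 mm, so I took that as noise.
- **Rack:** the post is back within 1 mm of its home position, and the push ended on the stop at 17 N.
- **Beakers:** all three were seen upright under the clear roof.
- **Brush:** it was hanging upright, top at about 0.21 m.
- **Tip box and cartons:** all within about 1 mm of where they started.

Two small departures: green and orange beakers shifted up to 4 mm while being scrubbed, and the rack crept about 9 mm inward during loading before I pushed it home.

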